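# Clear, level and set the pantry scale

## Robot

A 7-joint arm with a two-finger parallel gripper is mounted at the origin on the work surface. World frame = base frame: x ahead of the robot, y to its left, z up, the work surface at z = 0. Lengths are in m, angles in rad, forces in N, time in s.
With the tool pointing down it reaches from about 0.4 to 0.85 m from the base axis. Payload 4.5 kg.
Tool frame: the origin (TCP) lies on the centre line of the jaws, within the pads' length; the fingertips stand 8 mm ahead of it and the grasp point (between the pads) lies 11 mm behind it; z points along the fingers, x is the direction in which the jaws open and shut, and the axes are right-handed (so a half turn about z gives the same grasp; the last joint's range is limited). The gripper opens to 88 mm and grips with 3 to 60 N. Pads are 18 mm wide; open, the fingers measure 123 mm over their backs; the gripper's body (75 mm by 187 mm) begins 45 mm behind the grasp point.
Start: joints at [1.193, 0.689, -0.195, 1.565, 0.157, 0.902, -0.215], TCP at [0.25, -0.573, 0.247] pointing down, gripper open.
Joint ranges: [-3.01, 3.01], [-0.46, 2.08], [-1.47, 1.51], [0.13, 2.56], [-1, 4.14], [0.04, 2.09], [-2.66, 2.66]. Speed limits (rad/s): [2.57, 2.57, 3.14, 3.14, 3.14, 3.14, 3.14].

## Interface

Orientations are given as a unit quaternion [x, y, z, w].
In Python, from plant import get_state, snapshot, finish_job, boxes_of, pinpoint gives the robot as it stands.
- The arm moves only by the shell command python3 -m creep 'ROWS' [FORCE]. ROWS is JSON, a list of rows, each an object with "hand": the finger opening in m, from 0 to 0.0881; "slide": the shift along the tool's x, y, z in m, a list of three; "turn": the turn about the tool's z in degrees. A call has 1 to 5 rows; each row shifts and turns the commanded pose from where the row before left it, along the tool's axes as they then stand; what a row does not reach is not made up. A row lasts 1/8 s, in which the tool goes at most 62.5 mm and 10.7 degrees, less where a joint would pass 70% of its speed; a pose out of reach is approached as far as the arm can. A call is refused whole if a number of a shift passes 0.0625 or a number of a turn 10.7, either way. A call with a gripper value outside its range is refused whole. The fingers move at their own pace and stop on an object; FORCE is the grip in N (left out, the last holds). Time passes only in rows, so rows that do not move let the fingers close. It gives the time, the measured TCP pose, the force and the opening at its end, in the units of the state.
- get_state(): the state, without advancing time (a new reading comes with each control period).
- snapshot(name): name is "scene" or "top" or "wrist"; returns a dict with "frame" (400x640x3 uint8, red, green, blue), "depth" (400x640 float32, m along the optical axis (not along the pixel's ray), 0 where there is no reading), "mtx" (3x3 intrinsics, pixels), "k1" (the pictures are not rectified: a ray, as slopes to the right and down, at radius r is drawn at 1 + k1 r^2 times it, then the intrinsics apply), "camera_from_world" (4x4, takes a point from world to camera coordinates). Camera axes: x right, y down, z forward; pixel columns grow to the right and rows downward; lengths in m; the calibration is good to about 2 mm. A picture is of the moment at which its call begins.
- finish_job(): hands the job in, once; it reports no verdict.
Trained networks look in a picture, given as the dict that the camera call returned (one of the last four; its "shot" number tells which), for a name from the list of things; names that differ only in an ending like _2 or _b are one class to them, and where a whole thing is asked for, a point or a joint stands for the part that bears it (a point fixed in the world has none). Each returns a list of dicts, best first, with "conf" (0 to 1); they miss things now and then, are a little off and sometimes report something else, mostly with a low value. They report only what shows in the picture. A call takes as long as a camera call. They do not tell look-alikes from the thing itself.
- boxes_of(target, picture): "uv" ([column, row] in pixels, amid what is visible of it).
- pinpoint(target, picture): "uv" ([column, row] in pixels: a listed point, or the origin of a listed thing).
The state is a dict: "clock": time; "q": joint angles; "qd": joint speeds; "joint_torque": joint torques, N m; "tool_pos": TCP position; "eef_rot": TCP orientation; "contact_force": force on the tool from outside, world axes, zero at the start; "moment": the same for the moment, N m; "opening": opening from 0.0 (shut) to 1.0 (fully open).
Only numpy, scipy, OpenCV 4.12 (cv2) and the standard library are available. Lean on these libraries where they do the work, as an engineer would, in place of code of your own. Each camera call takes 0.05 s, during which the arm holds its last target.

## Task

Get the pantry scale ready for use. First clear every tin and jar off its platform and stand them upright in the wooden tray; then, with the platform empty, turn the two foot knobs until it sits level, with the ball of each of its two levels resting between its two lines; last of all turn the selector so that its pointer is at the long broad mark. Leave the big jar, the tumbler and the bottle alone.

Things in the scene. Friction and masses are not known exactly. Their poses are not given: they have to be found in the camera images.
- scale: bench scale base, grey, fixed to the worktop, 335 x 300 x 14 mm. Origin: underside, below the centre of the weighing platform. Its x points to the edge with the two levels, its -x edge carries the front knob and the selector, its +y edge the side knob
- platform: hinged steel weighing platform of the scale, 185 mm along x, 262 mm along y; origin at its hinge point, 32 mm above the worktop when level; its flat top lies 13 mm above this origin. Its z axis is square to the top: vertical when level
- level_front (a point): middle of the front level, at ball-centre height: a white straight channel 66 x 20 mm along the scale's x, at the +x edge on the -y half; two black lines cross it 7 mm either side of this point. It shows the tilt that the front knob changes
- ball_front: dark steel ball, 8 mm across, in the front level (origin at its centre): it rolls to the low side, 2.5 mm for each 0.01 rad of tilt, and lies midway between the lines when level
- level_side (a point): middle of the side level, at ball-centre height: the same channel along the scale's y, at the +x edge on the +y half. It shows the tilt that the side knob changes
- ball_side: dark steel ball, 8 mm across, in the side level (origin at its centre); as for the front one
- knob_front: front foot knob: black upright bar handle 38 mm long (along its x), 12 mm thick (along its y), 30 mm tall, on a vertical screw at the scale's -x edge; origin at the underside of the bar, 58 mm above the worktop. Clockwise seen from above raises the platform's -x edge (0.02 rad of tilt per rad); it stays where left; about a turn of travel
- knob_side: side foot knob, the same as the front one, at the scale's +y edge: clockwise raises the platform's +y edge (0.02 rad of tilt per rad)
- dial (a joint): selector knob angle, rad, growing clockwise seen from above; 0 is the pointer towards the scale's +x; small marks at -0.7, 0 and 0.7, the long broad mark at 1.4; stops at -1.0 and 2.1
- dial_grip (a point): grip point on the selector's axis, 63 mm above the worktop: black bar 42 mm long (along this point's x, its pointed end with the white line at +x), 12 mm thick, 30 mm tall (from 42 to 72 mm above the worktop), on a flat 46 mm disc
- dial_mark (a point): the one long broad black mark on the white selector console, 33 mm from the selector's axis
- tray: open wooden storage tray, fixed, 240 mm (x) x 280 mm (y), 22 mm tall, walls and floor 6 mm; origin at the centre of its underside
- tin_low: round steel spice tin with a steel lid, 54 mm across (lid 55), 50 mm tall; loose; starts standing on the scale's platform, may be absent; origin at the centre of its underside, z up along it
- tin_tall: round steel tin with a dark steel lid, 50 mm across (lid 51), 60 mm tall; loose; starts standing on the scale's platform, may be absent; origin at the centre of its underside, z up along it
- jar_wide: amber glass jar with a red lid, 54 mm across (lid 51, 14 mm high), 56 mm tall; loose; starts standing on the scale's platform, may be absent; origin at the centre of its underside, z up along it
- jar_slim: white plastic jar with a red lid, 48 mm across, 58 mm tall; loose; starts standing on the scale's platform, may be absent; origin at the centre of its underside, z up along it
- box_tin: square tin, 48 x 48 mm (lid 49), 56 mm tall; loose; starts standing on the scale's platform, may be absent; origin at the centre of its underside, z up along it
- big_jar: big glass jar with a red lid, 90 mm across, 120 mm tall, beside the work; leave alone
- tumbler: steel tumbler, 72 mm across, 100 mm tall, beyond the work; leave alone
- sauce: amber bottle, 60 mm across, 120 mm tall, beside the work; leave alone
Not all that is in view belongs to the job. There is more than one size of the jar_slim; the one meant has the size given above. What is shaped like the tin_low but purple is not meant.

How it is judged:
On the way, in this order (a step that is already met when the one before it is completed fails the run):
1. all tins and jars stand upright in the tray (x of tin_low in the frame of tray between -0.115 and 0.115 m and y of tin_low in the frame of tray between -0.135 and 0.135 m and z of each of tin_low, tin_tall, jar_wide, jar_slim, box_tin in the frame of tray below 0.012 m and angle between each of tin_low, tin_tall, jar_wide, jar_slim, box_tin's own z axis and vertical below 0.15 rad and linear speed of each of tin_low, tin_tall, jar_wide, jar_slim, box_tin below 0.03 m/s and x of tin_tall in the frame of tray between -0.115 and 0.115 m and y of tin_tall in the frame of tray between -0.135 and 0.135 m and x of jar_wide in the frame of tray between -0.115 and 0.115 m and y of jar_wide in the frame of tray between -0.135 and 0.135 m and x of jar_slim in the frame of tray between -0.115 and 0.115 m and y of jar_slim in the frame of tray between -0.135 and 0.135 m and x of box_tin in the frame of tray between -0.115 and 0.115 m and y of box_tin in the frame of tray between -0.135 and 0.135 m), for 0.3 s.
2. the platform sits level, untouched (distance between ball_front and level_front below 0.0035 m and distance between ball_side and level_side below 0.0035 m and contact force between each of the arm, the fingers and platform below 0.5 N), for 0.4 s.
3. the selector points at the long mark (value of joint dial between 1.25 and 1.55 rad), for 0.2 s.
At the end, for the whole second after the job is handed in: Every tin and jar that is present stands upright (within 0.15 rad) on the tray's floor, at rest; the platform is level within 0.014 rad each way (each level's ball within 3.5 mm of its middle, between the lines); the selector is within 0.15 rad of the long mark; all released (all of step 1 and all of step 3 and distance between ball_front and level_front below 0.0035 m and distance between ball_side and level_side below 0.0035 m and velocity of joint dial below 0.05 rad/s); the robot touches nothing.
It fails at once if the big jar is moved by more than 30 mm (distance of big_jar from where it was at the start of the episode above 0.03 m).
It fails at once if the tumbler is moved by more than 30 mm (distance of tumbler from where it was at the start of the episode above 0.03 m).
It fails at once if the sauce is moved by more than 30 mm (distance of sauce from where it was at the start of the episode above 0.03 m).
Of tin_low, tin_tall, jar_wide, jar_slim, box_tin only 3 to 5 are there at a start; the rules pass over those that are not, and their reading is None.
At some moment in a run one of tin_low, tin_tall, jar_wide, jar_slim, box_tin may be knocked a few centimetres aside while the robot is not near it.
It also fails if it takes over 208 s, if anything falls off the work surface, if the arm or the gripper's body presses on something with over 40 N, if the wrist force passes 120 N, or if a joint passes its speed limit or range.

## Working session

There is one attempt and no reset: what is moved stays moved. The work goes in short steps, Python scripts to look and compute and a shell command to move; the robot and the scene stay as the last step left them, time stands still between calls to the robot, and variables do not carry over. Pictures are saved under pics/ and viewed, and the job is handed in when it is done.

```bash
ls; mkdir -p pics; cat > h.py <<'E'
import numpy as np, cv2
from plant import get_state, snapshot, finish_job, boxes_of, pinpoint
def save(p,name,crop=None,scale=1):
    f=p["frame"][:,:,::-1]
    if crop: f=f[crop[1]:crop[3],crop[0]:crop[2]]
    f=cv2.resize(f,None,fx=scale,fy=scale,interpolation=cv2.INTER_CUBIC) if scale!=1 else f
    cv2.imwrite("pics/"+name+".png",f)
def ray(p,uv):
    K=p["mtx"];k=p["k1"]
    d=np.array([(uv[0]-K[0][2])/K[0][0],(uv[1]-K[1][2])/K[1][1]])
    u=d.copy()
    for _ in range(20): u=d/(1+k*(u@u))
    return np.array([u[0],u[1],1.])
def atz(p,uv,z):
    T=np.linalg.inv(np.array(p["camera_from_world"]));o=T[:3,3];d=T[:3,:3]@ray(p,uv)
    return o+d*(z-o[2])/d[2]
def bydepth(p,uv):
    c,r=int(round(uv[0])),int(round(uv[1]))
    z=p["depth"][r,c];T=np.linalg.inv(np.array(p["camera_from_world"]))
    return T[:3,3]+T[:3,:3]@(ray(p,uv)*z)
def proj(p,X):
    T=np.array(p["camera_from_world"]);c=T[:3,:3]@np.array(X)+T[:3,3];u=c[:2]/c[2];u=u*(1+p["k1"]*(u@u));K=np.array(p["mtx"])
    return np.array([K[0][0]*u[0]+K[0][2],K[1][1]*u[1]+K[1][2]])
E
python3 - <<'E'
from h import *
s=get_state();print(s)
for n in("scene","top","wrist"):
    p=snapshot(n);save(p,n+"0")
    print(n,p["mtx"],p["k1"],np.linalg.inv(p["camera_from_world"])[:3].round(3).tolist())
    if n=="wrist":continue
    for t in["tin_low","tin_tall","jar_wide","jar_slim","box_tin","knob_front","knob_side","dial_grip","dial_mark","level_front","level_side","ball_front","ball_side","tray","scale","platform","big_jar","tumbler","sauce"]:
        print(t,[(np.round(d["uv"],1).tolist(),round(d["conf"],2),bydepth(p,d["uv"]).round(3).tolist()) for d in pinpoint(t,p)[:4]])
E
```

```text
pics
{'clock': 0.0, 'q': array([ 1.19280353,  0.68999157, -0.19453874,  1.56636798,  0.15728962,
        0.90249616, -0.21509308]), 'qd': array([-1.16113528e-03, -4.17563200e-04,  3.00858779e-04, -1.21865587e-03,
       -7.79477797e-05,  2.99920695e-04,  5.58869463e-04]), 'joint_torque': array([-1.72314017e-04, -5.27575922e+01, -1.26707509e+00, -1.53434014e+01,
       -5.25955623e-02,  6.41506558e-03,  1.54521135e-04]), 'tool_pos': array([ 0.2498739 , -0.57218575,  0.24589953]), 'eef_rot': array([ 8.36764504e-01, -5.47562133e-01, -8.11963089e-04, -4.64329852e-04]), 'contact_force': array([1.70348282, 0.00382173, 0.12610255]), 'moment': array([-0.00903525,  0.0219589 , -0.01348442]), 'opening': 0.9993201316563796}
scene [[439.78979289   0.         316.68664112]
 [  0.         439.78979289 198.95725216]
 [  0.           0.           1.        ]] -0.01592431946164875 [[-0.849, 0.35, -0.395, 1.128], [0.528, 0.557, -0.641, 0.874], [-0.004, -0.753, -0.658, 0.973]]
tin_low [([418.1, 331.8], 0.84, [0.614, 0.502, 0.032]), ([392.4, 258.9], 0.71, [0.539, 0.308, 0.064]), ([401.0, 283.2], 0.61, [
[... 2672 characters left out ...]
.3], 0.8, [0.57, -0.181, 0.015]), ([301.4, 239.6], 0.25, [0.447, 0.088, 0.039])]
scale [([267.5, 207.1], 0.7, [0.564, 0.211, 0.043])]
platform [([269.8, 204.2], 0.93, [0.575, 0.203, 0.041])]
big_jar [([191.0, 246.4], 0.88, [0.418, 0.466, 0.127]), ([374.9, 208.2], 0.57, [0.564, -0.179, 0.003]), ([268.4, 215.6], 0.49, [0.528, 0.2, 0.104])]
tumbler [([347.7, 145.4], 0.84, [0.798, -0.08, 0.012])]
sauce [([455.8, 252.7], 0.58, [0.398, -0.456, 0.089])]
wrist [[350.6298847    0.         321.07904882]
 [  0.         350.6298847  206.41669989]
 [  0.           0.           1.        ]] -0.07601445023030715 [[0.4, -0.878, -0.262, 0.318], [-0.916, -0.383, -0.116, -0.544], [0.001, 0.287, -0.958, 0.384]]
```

View pics/scene0.png

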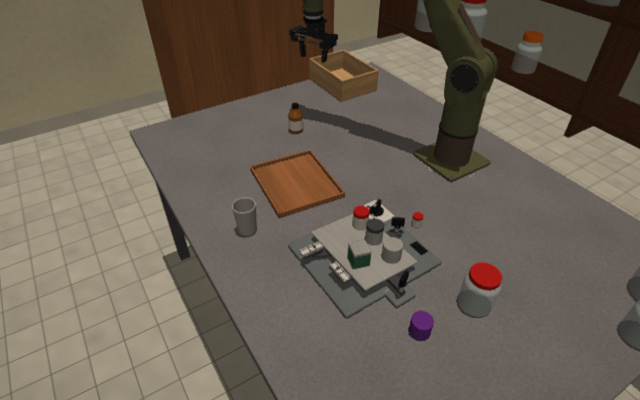

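```bash
python3 - <<'E'
import cv2
f=cv2.imread("pics/top0.png")[130:290,170:470];cv2.imwrite("pics/top0z.png",cv2.resize(f,None,fx=2.6,fy=2.6,interpolation=cv2.INTER_CUBIC))
f=cv2.imread("pics/scene0.png")[180:350,280:500];cv2.imwrite("pics/scene0z.png",cv2.resize(f,None,fx=3.4,fy=3.4,interpolation=cv2.INTER_CUBIC))
E
```

```text
(no output)
```

View pics/top0z.png

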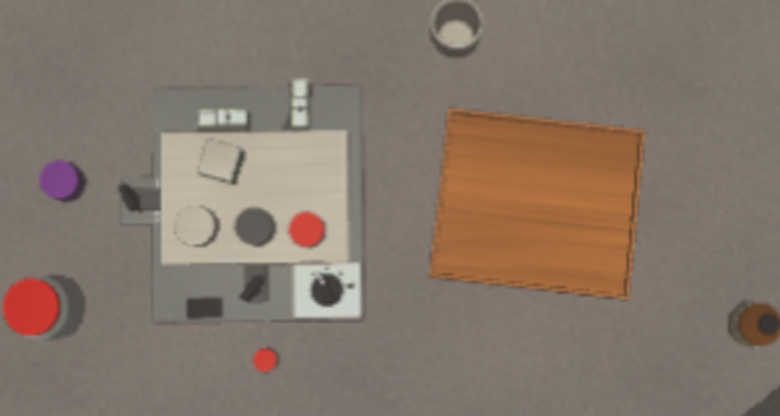

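View pics/scene0z.png

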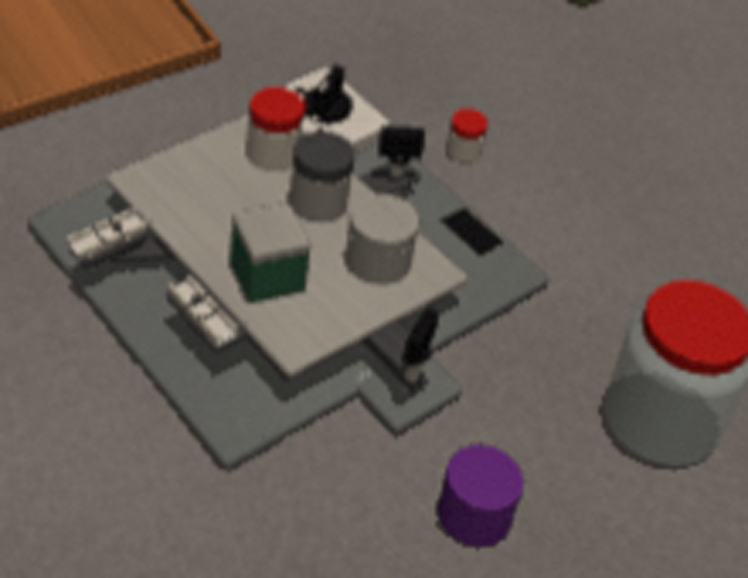

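Four items stand on the platform: slim jar (scene px 360,221), dark-lid tin (374,238), low tin (392,259) and box tin (357,258); the amber jar is absent. The small red-lid jar (417,220) and the purple tin (421,326) are decoys. Next I'll get metric positions from the depth.

```bash
cat >> h.py <<'E'
def cloud(p):
    K=p["mtx"];k=p["k1"];vv,uu=np.mgrid[0:400,0:640]
    d=np.stack([(uu-K[0][2])/K[0][0],(vv-K[1][2])/K[1][1]],-1);u=d.copy()
    for _ in range(15): u=d/(1+k*(u**2).sum(-1,keepdims=True))
    z=p["depth"];P=np.dstack([u*z[...,None],z]);T=np.linalg.inv(np.array(p["camera_from_world"]))
    W=P@T[:3,:3].T+T[:3,3];W[z<=0]=np.nan
    return W
def blobs(p,zlo,zhi,box,minpix=8):
    W=cloud(p);m=(W[...,2]>zlo)&(W[...,2]<zhi)&(W[...,0]>box[0])&(W[...,0]<box[1])&(W[...,1]>box[2])&(W[...,1]<box[3])
    n,l,st,_=cv2.connectedComponentsWithStats(m.astype(np.uint8),connectivity=4)
    out=[]
    for i in range(1,n):
        if st[i,4]<minpix: continue
        q=W[l==i];c=p["frame"][l==i].mean(0)
        (cx,cy),(w,h),a=cv2.minAreaRect(q[:,:2].astype(np.float32))
        out.append(dict(n=int(st[i,4]),c=np.round([cx,cy,np.median(q[:,2])],4).tolist(),wh=(round(w,3),round(h,3)),ang=round(a,1),rgb=c.round().astype(int).tolist(),mean=q.mean(0).round(4).tolist()))
    return out
def yaw():
    q=get_state()["eef_rot"];return 2*np.degrees(np.arctan2(q[1],q[0]))
def plan(x,y,z,yw=None):
    s=get_state();t=s["tool_pos"]
    from scipy.spatial.transform import Rotation as R
    M=R.from_quat(s["eef_rot"]).as_matrix();y0=np.degrees(np.arctan2(M[1,0],M[0,0]))
    print("tcp",t.round(4),"yaw",round(y0,1),"F",s["contact_force"].round(1),"open",round(s["opening"],3),"t",round(s["clock"],2))
    d=np.array([x,y,z])-t
    print("slide now",(M.T@d).round(4))
    if yw is not None:
        # tool turn +: about tool z (down) -> world yaw decreases
        dy=(y0-yw+90)%180-90
        a=np.radians(y0-dy);X=np.array([np.cos(a),np.sin(a),0]);Y=np.array([np.sin(a),-np.cos(a),0])
        print("turn",round(dy,1),"then slide",(np.array([X@d,Y@d,-d[2]])).round(4),"j7",s["q"][6].round(2))
E
python3 - <<'E'
from h import *
for n in("top","scene"):
    p=snapshot(n)
    print(n)
    for b in blobs(p,0.075,0.2,(0.40,0.72,0.05,0.42)): print(b)
    if n=="top":
        print("tray");
        for b in blobs(p,0.012,0.05,(0.38,0.75,-0.4,0.03)): print(b)
        for b in blobs(p,0.03,0.075,(0.38,0.75,0.05,0.45)): print(b)
        np.save("topcloud.npy",cloud(p))
plan(0.45,0,0.25,0)
E
```

```text
top
{'n': 206, 'c': [0.6151, 0.2517, 0.1038], 'wh': (0.049, 0.05), 'ang': 74.6, 'rgb': [173, 164, 148], 'mean': [0.6143, 0.2502, 0.103]}
{'n': 39, 'c': [0.5662, 0.3813, 0.0889], 'wh': (0.036, 0.011), 'ang': 29.3, 'rgb': [68, 64, 61], 'mean': [0.5662, 0.3814, 0.0881]}
{'n': 199, 'c': [0.5258, 0.2852, 0.0958], 'wh': (0.053, 0.054), 'ang': 0.1, 'rgb': [180, 171, 154], 'mean': [0.5264, 0.2843, 0.0959]}
{'n': 167, 'c': [0.525, 0.2022, 0.1034], 'wh': (0.046, 0.047), 'ang': 0.6, 'rgb': [98, 93, 88], 'mean': [0.525, 0.2026, 0.1029]}
{'n': 145, 'c': [0.5222, 0.1349, 0.0982], 'wh': (0.046, 0.042), 'ang': 1.0, 'rgb': [201, 79, 70], 'mean': [0.5213, 0.1351, 0.0983]}
{'n': 39, 'c': [0.4424, 0.2084, 0.0867], 'wh': (0.012, 0.036), 'ang': 55.6, 'rgb': [65, 61, 58], 'mean': [0.442, 0.2081, 0.0866]}
tray
{'n': 547, 'c': [0.5647, -0.1851, 0.021], 'wh': (0.285, 0.244), 'ang': 83.4, 'rgb': [143, 99, 67], 'mean': [0.5642, -0.192, 0.0212]}
{'n': 3896, 'c': [0.5593, 0.2266, 0.0448], 'wh': (0.336, 0.305), 'ang': 5.8, 'rgb': [175, 168, 153], 'mean': [0.5631, 0.1983, 0.0452]}
scene
{'n': 9, 'c': [0.4415, 0.111
[... 359 characters left out ...]
52]}
{'n': 303, 'c': [0.5248, 0.2052, 0.1033], 'wh': (0.052, 0.049), 'ang': 51.7, 'rgb': [64, 61, 58], 'mean': [0.5304, 0.212, 0.099]}
{'n': 339, 'c': [0.5266, 0.2867, 0.0974], 'wh': (0.056, 0.053), 'ang': 52.3, 'rgb': [122, 115, 105], 'mean': [0.531, 0.2918, 0.0946]}
{'n': 419, 'c': [0.6148, 0.2546, 0.1044], 'wh': (0.053, 0.05), 'ang': 72.7, 'rgb': [100, 100, 89], 'mean': [0.6191, 0.2601, 0.0993]}
{'n': 79, 'c': [0.5664, 0.383, 0.0884], 'wh': (0.038, 0.012), 'ang': 26.9, 'rgb': [20, 19, 19], 'mean': [0.5681, 0.3847, 0.087]}
tcp [ 0.2502 -0.5728  0.2468] yaw -66.4 F [-0.  -0.4 -0.9] open 1.005 t 2.15
slide now [-0.4449 -0.4124 -0.0033]
turn -66.4 then slide [ 0.1998 -0.5728 -0.0032] j7 -0.22
```

```bash
python3 -m creep '[{"hand":0.078,"slide":[0,0,0],"turn":-9.5},{"hand":0.078,"slide":[0,0,0],"turn":-9.5},{"hand":0.078,"slide":[0,0,0],"turn":-9.5},{"hand":0.078,"slide":[0,0,0],"turn":-9.5},{"hand":0.078,"slide":[0,0,0],"turn":-9.5}]' 20; python3 -m creep '[{"hand":0.078,"slide":[0,0,0],"turn":-9.5},{"hand":0.078,"slide":[0,0,0],"turn":-9.4},{"hand":0.078,"slide":[0,0,0],"turn":0}]'
python3 -c "
from h import *
plan(.522,.135,.2,0)"
```

```text
clock: 2.78
tool_pos: [0.2501, -0.5728, 0.2467]
eef_rot: [0.987, -0.162, -0.0, 0.0]
contact_force: [-0.6, -0.1, -1.2]
opening: 0.883
clock: 3.15
tool_pos: [0.25, -0.5728, 0.2466]
eef_rot: [1.0, -0.001, 0.0, -0.0]
contact_force: [0.3, 1.5, 1.0]
opening: 0.887
tcp [ 0.25   -0.5728  0.2466] yaw -0.1 F [0.3 1.5 1. ] open 0.887 t 3.15
slide now [ 0.2704 -0.7084  0.0469]
turn -0.1 then slide [ 0.272  -0.7078  0.0466] j7 0.72
```

```bash
python3 -m creep '[{"hand":0.078,"slide":[0.021,-0.0545,0]},{"hand":0.078,"slide":[0.021,-0.0545,0]},{"hand":0.078,"slide":[0.021,-0.0545,0]},{"hand":0.078,"slide":[0.021,-0.0545,0]},{"hand":0.078,"slide":[0.021,-0.0545,0]}]'; python3 -m creep '[{"hand":0.078,"slide":[0.021,-0.0545,0]},{"hand":0.078,"slide":[0.021,-0.0545,0]},{"hand":0.078,"slide":[0.021,-0.0545,0]},{"hand":0.078,"slide":[0.021,-0.0545,0]},{"hand":0.078,"slide":[0.021,-0.0545,0]}]'; python3 -m creep '[{"hand":0.078,"slide":[0.021,-0.0545,0]},{"hand":0.078,"slide":[0.021,-0.0545,0]},{"hand":0.078,"slide":[0.021,-0.0545,0]},{"hand":0.078,"slide":[0,0,0]},{"hand":0.078,"slide":[0,0,0]}]'
python3 -c "
from h import *
plan(.522,.135,.074,0)
p=snapshot('wrist');save(p,'w1')
for b in blobs(p,0.075,0.2,(0.40,0.72,0.05,0.42)): print(b)
"
```

```text
tcp [ 0.25   -0.5728  0.2466] yaw -0.1 F [0.3 1.5 1. ] open 0.887 t 3.15
slide now [ 0.2704 -0.7084  0.1729]
turn -0.1 then slide [ 0.272  -0.7078  0.1726] j7 0.72$[0]: bad value
$[0]: bad value
$[0]: bad value
```

View pics/w1.png

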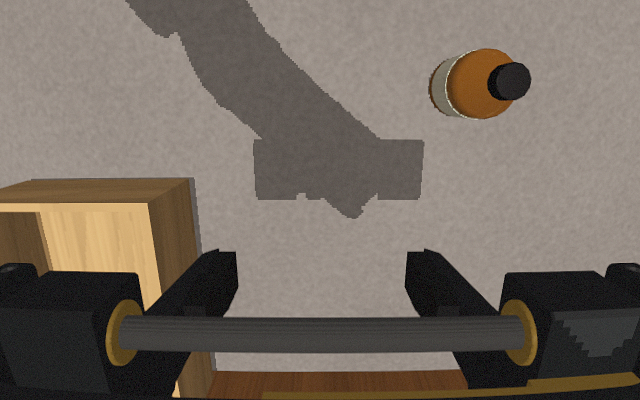

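The rows were refused because turn is required. The wrist view still shows the start area, with the bottle at (485,83).

```bash
python3 -m creep '[{"hand":0.078,"slide":[0.021,-0.0545,0],"turn":0},{"hand":0.078,"slide":[0.021,-0.0545,0],"turn":0},{"hand":0.078,"slide":[0.021,-0.0545,0],"turn":0},{"hand":0.078,"slide":[0.021,-0.0545,0],"turn":0},{"hand":0.078,"slide":[0.021,-0.0545,0],"turn":0}]'; python3 -m creep '[{"hand":0.078,"slide":[0.021,-0.0545,0],"turn":0},{"hand":0.078,"slide":[0.021,-0.0545,0],"turn":0},{"hand":0.078,"slide":[0.021,-0.0545,0],"turn":0},{"hand":0.078,"slide":[0.021,-0.0545,0],"turn":0},{"hand":0.078,"slide":[0.021,-0.0545,0],"turn":0}]'; python3 -m creep '[{"hand":0.078,"slide":[0.021,-0.0545,0],"turn":0},{"hand":0.078,"slide":[0.021,-0.0545,0],"turn":0},{"hand":0.078,"slide":[0.021,-0.0545,0],"turn":0},{"hand":0.078,"slide":[0,0,0],"turn":0},{"hand":0.078,"slide":[0,0,0],"turn":0}]'
python3 -c "
from h import *
plan(.522,.135,.074,0)
p=snapshot('wrist');save(p,'w1b')
for b in blobs(p,0.075,0.2,(0.40,0.72,0.05,0.42)): print(b)
"
```

```text
clock: 3.82
tool_pos: [0.356, -0.2987, 0.2471]
eef_rot: [1.0, -0.002, 0.001, 0.0]
contact_force: [0.1, -0.9, -0.4]
opening: 0.887
clock: 4.45
tool_pos: [0.461, -0.026, 0.247]
eef_rot: [1.0, -0.002, 0.001, 0.0]
contact_force: [1.4, -0.5, 0.3]
opening: 0.882
clock: 5.08
tool_pos: [0.5229, 0.1352, 0.2465]
eef_rot: [1.0, -0.001, -0.0, 0.001]
contact_force: [-0.8, -0.3, -0.1]
opening: 0.885
tcp [0.5229 0.1352 0.2465] yaw -0.1 F [-0.8 -0.3 -0.1] open 0.885 t 5.08
slide now [-8.000e-04 -1.000e-04  1.725e-01]
turn -0.1 then slide [-0.0009  0.0002  0.1725] j7 -0.7
{'n': 2053, 'c': [0.5249, 0.2712, 0.095], 'wh': (0.024, 0.053), 'ang': 89.1, 'rgb': [191, 183, 170], 'mean': [0.5252, 0.2723, 0.0944]}
{'n': 4748, 'c': [0.6129, 0.2533, 0.1035], 'wh': (0.05, 0.05), 'ang': 73.3, 'rgb': [176, 169, 156], 'mean': [0.6108, 0.2529, 0.1021]}
{'n': 3322, 'c': [0.5239, 0.2054, 0.1027], 'wh': (0.05, 0.05), 'ang': 45.7, 'rgb': [102, 97, 94], 'mean': [0.5238, 0.2058, 0.1027]}
{'n': 745, 'c': [0.4415, 0.2099, 0.0869], 'wh': (0.013, 0.038), 'ang': 53.7, 'rgb': [38, 35, 35], 'mean': [0.4426, 0.2101, 0.0861]}
{'n': 2606, 'c': [0.5208, 0.1352, 0.0979], 'wh': (0.048, 0.047), 'ang': 89.7, 'rgb': [131, 24, 18], 'mean': [0.5207, 0.137, 0.0969]}
```

View pics/w1b.png

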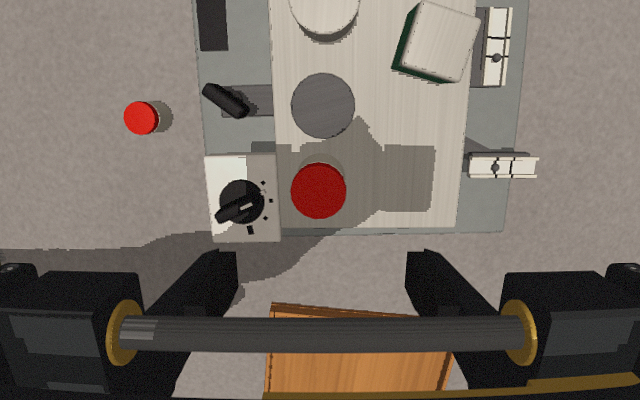

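The wrist view shows the slim jar at (318,190), the tall tin at (323,105), the dial at (240,203), and both balls off-centre. Going down on the slim jar.

```bash
python3 -m creep '[{"hand":0.066,"slide":[-0.0015,0,0.05],"turn":0},{"hand":0.066,"slide":[0,0,0.05],"turn":0},{"hand":0.066,"slide":[0,0,0.04],"turn":0},{"hand":0.066,"slide":[0,0,0.032],"turn":0},{"hand":0.066,"slide":[0,0,0],"turn":0}]' 20;  python3 -m creep '[{"hand":0.03,"slide":[0,0,0],"turn":0},{"hand":0.03,"slide":[0,0,0],"turn":0},{"hand":0.03,"slide":[0,0,0],"turn":0},{"hand":0.03,"slide":[0,0,0],"turn":0}]' 20
```

```text
clock: 5.75
tool_pos: [0.5202, 0.1333, 0.0732]
eef_rot: [1.0, -0.001, -0.002, 0.001]
contact_force: [-0.2, -0.4, 0.2]
opening: 0.754
clock: 6.25
tool_pos: [0.5226, 0.1355, 0.0762]
eef_rot: [1.0, -0.0, 0.001, -0.0]
contact_force: [-1.4, -1.1, 7.8]
opening: 0.536
```

```bash
python3 -m creep '[{"hand":0.03,"slide":[0,0,-0.04],"turn":0},{"hand":0.03,"slide":[0,0,-0.05],"turn":0},{"hand":0.03,"slide":[0.01,0.05,0],"turn":0},{"hand":0.03,"slide":[0.01,0.05,0],"turn":0},{"hand":0.03,"slide":[0.01,0.05,0],"turn":0}]' 20;  python3 -m creep '[{"hand":0.03,"slide":[0.01,0.051,0],"turn":0},{"hand":0.03,"slide":[0.01,0.051,0],"turn":0},{"hand":0.03,"slide":[0.01,0.051,0],"turn":0},{"hand":0.03,"slide":[0.01,0.051,0],"turn":0},{"hand":0.03,"slide":[0.01,0.051,0],"turn":0}]'
python3 -c "
from h import *
plan(.60,-.27,.04,0)
p=snapshot('wrist');save(p,'w2')
"
```

```text
clock: 6.88
tool_pos: [0.5521, -0.0159, 0.1654]
eef_rot: [1.0, 0.0, 0.001, 0.0]
contact_force: [1.3, 0.0, -1.8]
opening: 0.538
clock: 7.5
tool_pos: [0.6017, -0.2712, 0.1652]
eef_rot: [1.0, -0.0, 0.0, 0.0]
contact_force: [0.4, 0.1, -0.7]
opening: 0.538
tcp [ 0.6017 -0.2712  0.1652] yaw -0.0 F [ 0.4  0.1 -0.7] open 0.538 t 7.5
slide now [-0.0017 -0.0012  0.1252]
turn -0.0 then slide [-0.0017 -0.0012  0.1252] j7 -0.05
```

View pics/w2.png

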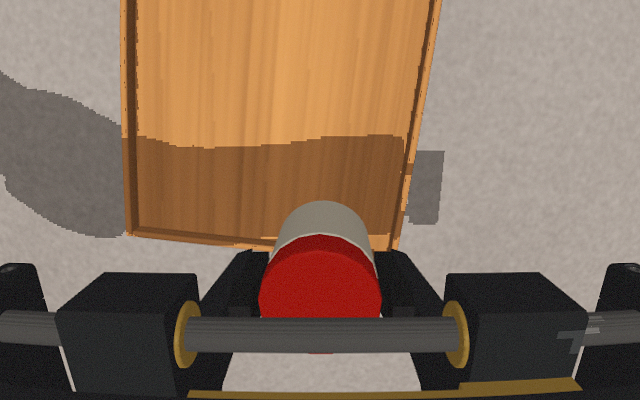

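```bash
python3 -m creep '[{"hand":0.03,"slide":[0,0,0.05],"turn":0},{"hand":0.03,"slide":[0,0,0.045],"turn":0},{"hand":0.03,"slide":[0,0,0.02],"turn":0},{"hand":0.03,"slide":[0,0,0.0085],"turn":0},{"hand":0.03,"slide":[0,0,0],"turn":0}]' 20;  python3 -m creep '[{"hand":0.066,"slide":[0,0,0],"turn":0},{"hand":0.066,"slide":[0,0,0],"turn":0},{"hand":0.066,"slide":[0,0,0],"turn":0},{"hand":0.066,"slide":[0,0,-0.04],"turn":0},{"hand":0.066,"slide":[0,0,-0.06],"turn":0}]'
python3 -c "
from h import *
plan(.524,.2045,.166,0)
p=snapshot('top')
for b in blobs(p,0.03,0.2,(0.40,0.75,-0.35,0.42)): print(b)
"
```

```text
clock: 8.18
tool_pos: [0.6028, -0.2691, 0.0425]
eef_rot: [1.0, 0.0, 0.001, 0.0]
contact_force: [-0.6, -0.5, -1.9]
opening: 0.542
clock: 8.8
tool_pos: [0.6003, -0.2691, 0.1407]
eef_rot: [1.0, 0.0, -0.002, -0.001]
contact_force: [0.9, -1.0, 1.4]
opening: 0.749
tcp [ 0.6003 -0.2691  0.1407] yaw 0.0 F [ 0.9 -1.   1.4] open 0.749 t 8.8
slide now [-0.0764 -0.4736 -0.0244]
turn 0.0 then slide [-0.0763 -0.4736 -0.0253] j7 -0.07
{'n': 4698, 'c': [0.5591, 0.2337, 0.0461], 'wh': (0.337, 0.319), 'ang': 5.7, 'rgb': [177, 169, 154], 'mean': [0.5603, 0.2041, 0.0526]}
{'n': 65, 'c': [0.6025, -0.2538, 0.0628], 'wh': (0.042, 0.018), 'ang': 1.0, 'rgb': [107, 51, 42], 'mean': [0.6011, -0.2541, 0.0595]}
```

```bash
python3 -m creep '[{"hand":0.066,"slide":[-0.0095,-0.0592,-0.015],"turn":0},{"hand":0.066,"slide":[-0.0095,-0.0592,-0.015],"turn":0},{"hand":0.066,"slide":[-0.0095,-0.0592,0],"turn":0},{"hand":0.066,"slide":[-0.0095,-0.0592,0],"turn":0},{"hand":0.066,"slide":[-0.0095,-0.0592,0],"turn":0}]' 20;  python3 -m creep '[{"hand":0.066,"slide":[-0.0095,-0.0592,0],"turn":0},{"hand":0.066,"slide":[-0.0095,-0.0592,0],"turn":0},{"hand":0.066,"slide":[-0.0095,-0.0592,0],"turn":0},{"hand":0.066,"slide":[0,0,0],"turn":0}]'
python3 -c "
from h import *
p=snapshot('top')
for b in blobs(p,0.075,0.125,(0.40,0.75,-0.35,0.42)): print(b)
p=snapshot('scene')
for b in blobs(p,0.075,0.125,(0.40,0.75,-0.35,0.42)): print(b)
plan(.524,.2045,.078,0)
"
```

```text
clock: 9.48
tool_pos: [0.5541, 0.0285, 0.1716]
eef_rot: [1.0, -0.0, 0.001, -0.0]
contact_force: [1.4, 0.3, -0.7]
opening: 0.749
clock: 9.98
tool_pos: [0.5241, 0.2121, 0.172]
eef_rot: [1.0, 0.005, 0.001, -0.003]
contact_force: [-0.6, -1.1, 0.9]
opening: 0.748
{'n': 23, 'c': [0.6305, 0.2975, 0.1086], 'wh': (0.012, 0.035), 'ang': 70.4, 'rgb': [160, 153, 137], 'mean': [0.632, 0.2968, 0.1085]}
{'n': 39, 'c': [0.5648, 0.3813, 0.086], 'wh': (0.037, 0.015), 'ang': 24.3, 'rgb': [66, 62, 59], 'mean': [0.5665, 0.3816, 0.0868]}
{'n': 8, 'c': [0.507, 0.2998, 0.0986], 'wh': (0.017, 0.003), 'ang': 47.8, 'rgb': [163, 154, 137], 'mean': [0.5076, 0.3004, 0.0984]}
{'n': 8, 'c': [0.447, 0.1118, 0.0765], 'wh': (0.014, 0.004), 'ang': 22.1, 'rgb': [51, 47, 44], 'mean': [0.4475, 0.1118, 0.0764]}
{'n': 83, 'c': [0.4422, 0.2099, 0.0861], 'wh': (0.016, 0.038), 'ang': 52.4, 'rgb': [29, 27, 26], 'mean': [0.4438, 0.2126, 0.0851]}
{'n': 303, 'c': [0.5258, 0.2061, 0.1038], 'wh': (0.052, 0.048), 'ang': 56.3, 'rgb': [48, 45, 43], 'mean': [0.5304, 0.2119, 0.0988]}
{'n': 341, 'c': [0.5272, 0.2863, 0.0971], 'wh': (0.056, 0.054), 'ang': 77.1, 'rgb': [125, 118, 108], 'mean': [0.531, 0.2917, 0.0943]}
{'n': 450, 'c': [0.6197, 0.281, 0.1055], 'wh': (0.054, 0.051), 'ang': 77.8, 'rgb': [101, 102, 90], 'mean': [0.6243, 0.2875, 0.0997]}
{'n': 78, 'c': [0.5649, 0.3821, 0.0881], 'wh': (0.04, 0.012), 'ang': 26.5, 'rgb': [22, 20, 20], 'mean': [0.5681, 0.3845, 0.0865]}
tcp [0.5256 0.2046 0.1712] yaw 0.1 F [ 0.7 -0.2 -0.7] open 0.749 t 10.07
slide now [-0.0017 -0.      0.0932]
turn 0.1 then slide [-0.0016  0.0001  0.0932] j7 -0.87
```

The box tin was knocked to about (0.619, 0.280). The tall tin is unmoved, so I'm grasping it.

```bash
python3 -m creep '[{"hand":0.066,"slide":[-0.0015,0,0.05],"turn":0},{"hand":0.066,"slide":[0,0,0.03],"turn":0},{"hand":0.066,"slide":[0,0,0.013],"turn":0},{"hand":0.066,"slide":[0,0,0],"turn":0}]' 20;  python3 -m creep '[{"hand":0.03,"slide":[0,0,0],"turn":0},{"hand":0.03,"slide":[0,0,0],"turn":0},{"hand":0.03,"slide":[0,0,0],"turn":0},{"hand":0.03,"slide":[0,0,-0.04],"turn":0},{"hand":0.03,"slide":[0,0,-0.05],"turn":0}]' 25;python3 -c "
from h import *
plan(.54,-.225,.166,0)"
```

```text
clock: 10.58
tool_pos: [0.5245, 0.2029, 0.0779]
eef_rot: [1.0, -0.001, -0.0, 0.001]
contact_force: [0.7, 0.2, 0.3]
opening: 0.754
clock: 11.2
tool_pos: [0.5233, 0.2039, 0.1684]
eef_rot: [1.0, 0.0, -0.001, 0.001]
contact_force: [0.4, -0.6, -1.4]
opening: 0.562
tcp [0.5233 0.2039 0.1684] yaw 0.0 F [ 0.4 -0.6 -1.4] open 0.562 t 11.2
slide now [0.0166 0.4289 0.003 ]
turn 0.0 then slide [0.0167 0.4289 0.0024] j7 -0.88
```

```bash
python3 -m creep '[{"hand":0.03,"slide":[0.0024,0.058,0],"turn":0},{"hand":0.03,"slide":[0.0024,0.058,0],"turn":0},{"hand":0.03,"slide":[0.0024,0.058,0],"turn":0},{"hand":0.03,"slide":[0.0024,0.058,0],"turn":0},{"hand":0.03,"slide":[0.0024,0.058,0],"turn":0}]' ;  python3 -m creep '[{"hand":0.03,"slide":[0.0024,0.058,0],"turn":0},{"hand":0.03,"slide":[0.0024,0.058,0],"turn":0},{"hand":0.03,"slide":[0,0,0],"turn":0},{"hand":0.03,"slide":[0,0,0.05],"turn":0},{"hand":0.03,"slide":[0,0,0.046],"turn":0}]';python3 -m creep '[{"hand":0.03,"slide":[0,0,0.02],"turn":0},{"hand":0.03,"slide":[0,0,0.0085],"turn":0},{"hand":0.03,"slide":[0,0,0],"turn":0}]';python3 -c "
from h import *
plan(.54,-.205,.042,0)"
```

```text
clock: 11.82
tool_pos: [0.536, -0.0875, 0.1684]
eef_rot: [1.0, 0.0, 0.0, 0.0]
contact_force: [0.7, -0.2, -0.9]
opening: 0.566
clock: 12.45
tool_pos: [0.5413, -0.201, 0.0715]
eef_rot: [1.0, 0.0, 0.001, -0.0]
contact_force: [0.5, -0.1, -1.9]
opening: 0.562
clock: 12.82
tool_pos: [0.5414, -0.2008, 0.044]
eef_rot: [1.0, 0.001, 0.0, -0.0]
contact_force: [-0.4, 0.2, -0.7]
opening: 0.556
tcp [ 0.5414 -0.2008  0.044 ] yaw 0.1 F [-0.4  0.2 -0.7] open 0.556 t 12.82
slide now [-0.0014  0.0042  0.002 ]
turn 0.1 then slide [-0.0014  0.0042  0.002 ] j7 -0.33
```

```bash
python3 -m creep '[{"hand":0.03,"slide":[0,0,0.002],"turn":0},{"hand":0.066,"slide":[0,0,0],"turn":0},{"hand":0.066,"slide":[0,0,0],"turn":0},{"hand":0.07,"slide":[0,0,-0.05],"turn":0},{"hand":0.07,"slide":[0,0,-0.06],"turn":0}]' ;  python3 -m creep '[{"hand":0.07,"slide":[-0.0017,-0.054,-0.015],"turn":0},{"hand":0.07,"slide":[-0.0017,-0.054,0],"turn":0},{"hand":0.07,"slide":[-0.0017,-0.054,0],"turn":0},{"hand":0.07,"slide":[-0.0017,-0.054,0],"turn":0},{"hand":0.07,"slide":[-0.0017,-0.054,0],"turn":0}]';python3 -m creep '[{"hand":0.07,"slide":[-0.0017,-0.054,0],"turn":0},{"hand":0.07,"slide":[-0.0017,-0.054,0],"turn":0},{"hand":0.07,"slide":[-0.0017,-0.054,0],"turn":0},{"hand":0.07,"slide":[-0.0017,-0.054,0],"turn":0},{"hand":0.07,"slide":[0,0,0],"turn":0}]';python3 -c "
from h import *
p=snapshot('scene')
for b in blobs(p,0.03,0.125,(0.40,0.75,-0.35,0.0)): print(b)
for b in blobs(p,0.075,0.125,(0.40,0.75,0,0.42)): print(b)
plan(.526,.286,.069,0)"
```

```text
clock: 13.45
tool_pos: [0.5402, -0.2016, 0.1523]
eef_rot: [1.0, -0.0, -0.001, -0.0]
contact_force: [1.9, 0.5, 0.2]
opening: 0.794
clock: 14.08
tool_pos: [0.5325, 0.0698, 0.1671]
eef_rot: [1.0, -0.0, 0.0, 0.0]
contact_force: [1.0, 0.6, 0.3]
opening: 0.795
clock: 14.7
tool_pos: [0.5241, 0.2911, 0.1674]
eef_rot: [1.0, 0.004, 0.0, -0.003]
contact_force: [0.1, -1.2, 0.1]
opening: 0.791
{'n': 194, 'c': [0.6032, -0.2674, 0.0616], 'wh': (0.051, 0.046), 'ang': 51.3, 'rgb': [131, 52, 45], 'mean': [0.6075, -0.2597, 0.0562]}
{'n': 228, 'c': [0.5441, -0.1967, 0.0636], 'wh': (0.052, 0.049), 'ang': 55.0, 'rgb': [70, 63, 58], 'mean': [0.5477, -0.1897, 0.0578]}
{'n': 54, 'c': [0.4381, 0.2143, 0.0857], 'wh': (0.014, 0.026), 'ang': 49.5, 'rgb': [22, 20, 21], 'mean': [0.4384, 0.2164, 0.0849]}
{'n': 343, 'c': [0.5271, 0.2873, 0.0971], 'wh': (0.057, 0.053), 'ang': 27.7, 'rgb': [80, 76, 69], 'mean': [0.5313, 0.2917, 0.0942]}
{'n': 450, 'c': [0.6191, 0.282, 0.1055], 'wh': (0.053, 0.05), 'ang': 76.1, 'rgb': [79, 82, 72], 'mean': [0.6241, 0.2877, 0.0998]}
{'n': 77, 'c': [0.5653, 0.3825, 0.0882], 'wh': (0.041, 0.012), 'ang': 25.9, 'rgb': [22, 20, 20], 'mean': [0.5677, 0.3844, 0.0869]}
tcp [0.5249 0.2869 0.167 ] yaw 0.2 F [0.6 0.  0.4] open 0.793 t 14.75
slide now [0.0011 0.0011 0.098 ]
turn 0.2 then slide [0.0011 0.0009 0.098 ] j7 -0.97
```

```bash
python3 -m creep '[{"hand":0.068,"slide":[0.001,0.001,0.05],"turn":0},{"hand":0.068,"slide":[0,0,0.03],"turn":0},{"hand":0.068,"slide":[0,0,0.018],"turn":0},{"hand":0.068,"slide":[0,0,0],"turn":0}]' 20;  python3 -m creep '[{"hand":0.03,"slide":[0,0,0],"turn":0},{"hand":0.03,"slide":[0,0,0],"turn":0},{"hand":0.03,"slide":[0,0,0],"turn":0},{"hand":0.03,"slide":[0,0,-0.04],"turn":0},{"hand":0.03,"slide":[0,0,-0.058],"turn":0}]' 25;python3 -c "
from h import *
plan(.60,-.15,.166,0)"
```

```text
clock: 15.25
tool_pos: [0.5265, 0.2819, 0.0679]
eef_rot: [1.0, -0.001, -0.001, 0.001]
contact_force: [0.2, -0.1, -0.7]
opening: 0.773
clock: 15.88
tool_pos: [0.5257, 0.2825, 0.1665]
eef_rot: [1.0, 0.0, -0.002, 0.001]
contact_force: [0.4, -0.2, -1.1]
opening: 0.605
tcp [0.5257 0.2825 0.1665] yaw 0.0 F [ 0.4 -0.2 -1.1] open 0.605 t 15.88
slide now [0.0742 0.4325 0.0012]
turn 0.0 then slide [0.0743 0.4325 0.0005] j7 -0.97
```

```bash
python3 -m creep '[{"hand":0.03,"slide":[0.0093,0.0528,0],"turn":0},{"hand":0.03,"slide":[0.0093,0.0528,0],"turn":0},{"hand":0.03,"slide":[0.0093,0.0528,0],"turn":0},{"hand":0.03,"slide":[0.0093,0.0528,0],"turn":0},{"hand":0.03,"slide":[0.0093,0.0528,0],"turn":0}]' ;  python3 -m creep '[{"hand":0.03,"slide":[0.0093,0.0528,0],"turn":0},{"hand":0.03,"slide":[0.0093,0.0528,0],"turn":0},{"hand":0.03,"slide":[0.0093,0.0528,0],"turn":0},{"hand":0.03,"slide":[0,0,0],"turn":0},{"hand":0.03,"slide":[0,0,0.05],"turn":0}]';python3 -m creep '[{"hand":0.03,"slide":[0,0,0.05],"turn":0},{"hand":0.03,"slide":[0,0,0.025],"turn":0},{"hand":0.03,"slide":[0,0,0.01],"turn":0},{"hand":0.03,"slide":[0,0,0],"turn":0}]';python3 -c "
from h import *
plan(.60,-.14,.029,0)"
```

```text
clock: 16.5
tool_pos: [0.5734, 0.0176, 0.1669]
eef_rot: [1.0, 0.0, 0.0, 0.0]
contact_force: [0.2, 0.2, -0.9]
opening: 0.606
clock: 17.12
tool_pos: [0.6046, -0.1393, 0.1196]
eef_rot: [1.0, -0.001, 0.005, 0.0]
contact_force: [-0.4, 0.4, -1.9]
opening: 0.609
clock: 17.62
tool_pos: [0.6014, -0.1381, 0.032]
eef_rot: [1.0, 0.0, 0.0, -0.0]
contact_force: [0.6, 0.4, -0.8]
opening: 0.606
tcp [ 0.6014 -0.1381  0.032 ] yaw 0.1 F [ 0.6  0.4 -0.8] open 0.606 t 17.62
slide now [-0.0014  0.0019  0.003 ]
turn 0.1 then slide [-0.0014  0.0019  0.003 ] j7 -0.4
```

```bash
python3 -m creep '[{"hand":0.03,"slide":[0,0,0.003],"turn":0},{"hand":0.068,"slide":[0,0,0],"turn":0},{"hand":0.068,"slide":[0,0,0],"turn":0},{"hand":0.07,"slide":[0,0,-0.055],"turn":0},{"hand":0.07,"slide":[0,0,-0.06],"turn":0}]' ;  python3 -m creep '[{"hand":0.07,"slide":[0.0023,-0.0525,-0.02],"turn":0},{"hand":0.07,"slide":[0.0023,-0.0525,0],"turn":0},{"hand":0.07,"slide":[0.0023,-0.0525,0],"turn":0},{"hand":0.07,"slide":[0.0023,-0.0525,0],"turn":0},{"hand":0.07,"slide":[0.0023,-0.0525,0],"turn":0}]';python3 -m creep '[{"hand":0.07,"slide":[0.0023,-0.0525,0],"turn":0},{"hand":0.07,"slide":[0.0023,-0.0525,0],"turn":0},{"hand":0.07,"slide":[0.0023,-0.0525,0],"turn":0},{"hand":0.07,"slide":[0,0,0],"turn":7},{"hand":0.07,"slide":[0,0,0],"turn":7}]';python3 -c "
from h import *
p=snapshot('scene')
for b in blobs(p,0.03,0.125,(0.40,0.75,-0.35,0.0)): print(b)
for b in blobs(p,0.075,0.125,(0.40,0.75,0,0.42)): print(b)
plan(.619,.280,.077,-14)"
```

```text
clock: 18.25
tool_pos: [0.6004, -0.1392, 0.1445]
eef_rot: [1.0, -0.0, -0.001, -0.0]
contact_force: [1.3, -0.1, 1.1]
opening: 0.794
clock: 18.88
tool_pos: [0.6127, 0.1248, 0.1641]
eef_rot: [1.0, -0.0, 0.0, 0.0]
contact_force: [0.2, 0.6, 0.6]
opening: 0.799
clock: 19.5
tool_pos: [0.6192, 0.2818, 0.1637]
eef_rot: [0.992, -0.123, -0.0, 0.0]
contact_force: [-0.3, -0.1, -0.1]
opening: 0.793
{'n': 197, 'c': [0.6048, -0.2663, 0.061], 'wh': (0.048, 0.046), 'ang': 35.0, 'rgb': [131, 53, 46], 'mean': [0.6075, -0.2596, 0.0558]}
{'n': 466, 'c': [0.5744, -0.1667, 0.0573], 'wh': (0.143, 0.054), 'ang': 48.2, 'rgb': [98, 90, 81], 'mean': [0.578, -0.1577, 0.0548]}
{'n': 448, 'c': [0.6194, 0.282, 0.1055], 'wh': (0.052, 0.051), 'ang': 76.0, 'rgb': [64, 67, 59], 'mean': [0.6242, 0.2877, 0.1]}
{'n': 77, 'c': [0.5663, 0.383, 0.0883], 'wh': (0.036, 0.012), 'ang': 26.4, 'rgb': [22, 20, 21], 'mean': [0.5681, 0.3846, 0.0869]}
tcp [0.6194 0.2813 0.1639] yaw -14.4 F [-1.1  0.1  0.3] open 0.795 t 19.55
slide now [-0.0001  0.0013  0.0869]
turn -0.4 then slide [-0.      0.0013  0.0869] j7 -1.04
```

```bash
python3 -m creep '[{"hand":0.07,"slide":[0,0.001,0.05],"turn":0},{"hand":0.07,"slide":[0,0,0.025],"turn":0},{"hand":0.07,"slide":[0,0,0.011],"turn":0},{"hand":0.07,"slide":[0,0,0],"turn":0}]' 20;  python3 -m creep '[{"hand":0.03,"slide":[0,0,0],"turn":0},{"hand":0.03,"slide":[0,0,0],"turn":0},{"hand":0.03,"slide":[0,0,0],"turn":0},{"hand":0.03,"slide":[0,0,-0.04],"turn":0},{"hand":0.03,"slide":[0,0,-0.05],"turn":0}]' 25;python3 -c "
from h import *
plan(.54,-.105,.166,0)"
```

```text
clock: 20.05
tool_pos: [0.6192, 0.2798, 0.0776]
eef_rot: [0.993, -0.122, -0.0, 0.0]
contact_force: [0.2, 0.1, 0.2]
opening: 0.799
clock: 20.68
tool_pos: [0.6184, 0.2792, 0.1674]
eef_rot: [0.993, -0.122, -0.001, 0.001]
contact_force: [1.5, 0.3, -1.6]
opening: 0.544
tcp [0.6184 0.2792 0.1674] yaw -14.0 F [ 1.5  0.3 -1.6] open 0.544 t 20.68
slide now [0.0168 0.3918 0.0023]
turn -14.0 then slide [-0.0784  0.3842  0.0014] j7 -1.04
```

```bash
python3 -m creep '[{"hand":0.03,"slide":[0,0,0],"turn":-7},{"hand":0.03,"slide":[0,0,0],"turn":-7},{"hand":0.03,"slide":[-0.011,0.0468,0],"turn":0},{"hand":0.03,"slide":[-0.011,0.0468,0],"turn":0},{"hand":0.03,"slide":[-0.011,0.0468,0],"turn":0}]' ;  python3 -m creep '[{"hand":0.03,"slide":[-0.011,0.0468,0],"turn":0},{"hand":0.03,"slide":[-0.011,0.0468,0],"turn":0},{"hand":0.03,"slide":[-0.011,0.0468,0],"turn":0},{"hand":0.03,"slide":[-0.011,0.0468,0],"turn":0},{"hand":0.03,"slide":[-0.011,0.0468,0],"turn":0}]';python3 -m creep '[{"hand":0.03,"slide":[0,0,0],"turn":0},{"hand":0.03,"slide":[0,0,0.05],"turn":0},{"hand":0.03,"slide":[0,0,0.045],"turn":0},{"hand":0.03,"slide":[0,0,0.025],"turn":0},{"hand":0.03,"slide":[0,0,0.009],"turn":0}]';python3 -c "
from h import *
plan(.53,-.095,.0345,0)"
```

```text
clock: 21.3
tool_pos: [0.5858, 0.1378, 0.1677]
eef_rot: [1.0, 0.0, 0.0, 0.0]
contact_force: [0.7, -0.5, -2.5]
opening: 0.543
clock: 21.92
tool_pos: [0.5309, -0.0961, 0.1679]
eef_rot: [1.0, -0.0, 0.0, 0.0]
contact_force: [0.5, -1.1, -1.6]
opening: 0.542
clock: 22.55
tool_pos: [0.5309, -0.0933, 0.0375]
eef_rot: [1.0, 0.001, -0.001, -0.0]
contact_force: [0.1, 0.8, -0.8]
opening: 0.543
tcp [ 0.5309 -0.0933  0.0375] yaw 0.1 F [ 0.1  0.8 -0.8] open 0.543 t 22.55
slide now [-0.0009  0.0017  0.003 ]
turn 0.1 then slide [-0.0009  0.0017  0.003 ] j7 -0.58
```

```bash
python3 -m creep '[{"hand":0.03,"slide":[0,0,0.003],"turn":0},{"hand":0.066,"slide":[0,0,0],"turn":0},{"hand":0.066,"slide":[0,0,0],"turn":0},{"hand":0.066,"slide":[0,0,-0.055],"turn":0},{"hand":0.066,"slide":[0,0,-0.06],"turn":0}]' ;  python3 -m creep '[{"hand":0.066,"slide":[0,-0.05,-0.06],"turn":0},{"hand":0.066,"slide":[0,-0.05,-0.06],"turn":0},{"hand":0.066,"slide":[0,-0.05,-0.03],"turn":0},{"hand":0.066,"slide":[0,0,0],"turn":0},{"hand":0.066,"slide":[0,0,0],"turn":0}]';python3 - <<'E'
from h import *
p=snapshot('scene');save(p,'s3',(240,130,480,330),3)
for b in blobs(p,0.03,0.125,(0.40,0.75,-0.35,0.0)): print(b)
p=snapshot('top');save(p,'t3')
for b in blobs(p,0.03,0.125,(0.40,0.75,-0.35,0.0)): print(b)
for b in blobs(p,0.05,0.125,(0.40,0.75,0,0.42)): print(b)
p=snapshot('wrist');save(p,'w3')
for t in("ball_front","ball_side","level_front","level_side","dial_mark","dial_grip","knob_front","knob_side"):
    print(t,[(np.round(d["uv"],1).tolist(),round(d["conf"],2),bydepth(p,d["uv"]).round(4).tolist()) for d in pinpoint(t,p)[:3]])
plan(.44,.209,.08)
E
```

```text
clock: 23.18
tool_pos: [0.531, -0.0947, 0.1521]
eef_rot: [1.0, -0.0, -0.0, -0.0]
contact_force: [0.0, -0.8, 0.3]
opening: 0.747
clock: 23.8
tool_pos: [0.5311, 0.0345, 0.2768]
eef_rot: [1.0, -0.0, 0.0, 0.001]
contact_force: [0.2, 0.5, -0.7]
opening: 0.75
{'n': 194, 'c': [0.6036, -0.2669, 0.0617], 'wh': (0.05, 0.046), 'ang': 53.6, 'rgb': [128, 51, 44], 'mean': [0.6074, -0.2597, 0.056]}
{'n': 465, 'c': [0.5759, -0.1648, 0.0577], 'wh': (0.141, 0.054), 'ang': 48.2, 'rgb': [95, 87, 79], 'mean': [0.5783, -0.1572, 0.0549]}
{'n': 280, 'c': [0.5326, -0.0899, 0.0613], 'wh': (0.05, 0.054), 'ang': 1.5, 'rgb': [96, 96, 84], 'mean': [0.5368, -0.0824, 0.0554]}
{'n': 187, 'c': [0.6023, -0.133, 0.056], 'wh': (0.051, 0.052), 'ang': 90.0, 'rgb': [176, 163, 145], 'mean': [0.6023, -0.1331, 0.0556]}
{'n': 157, 'c': [0.6029, -0.2687, 0.0634], 'wh': (0.046, 0.047), 'ang': 27.8, 'rgb': [187, 62, 50], 'mean': [0.6028, -0.2671, 0.0621]}
{'n': 170, 'c': [0.5418, -0.1974, 0.0661], 'wh': (0.048, 0.047), 'ang': 88.8, 'rgb': [94, 83, 76], 'mean': [0.5423, -0.1971, 0.0649]}
{'n': 181, 'c': [0.5322, -0.0894, 0.0627], 
[... 2097 characters left out ...]
 [0.4421, 0.1103, 0.071], 'wh': (0.041, 0.015), 'ang': 23.6, 'rgb': [79, 77, 73], 'mean': [0.4419, 0.1105, 0.0699]}
{'n': 50, 'c': [0.4433, 0.2088, 0.085], 'wh': (0.017, 0.036), 'ang': 50.6, 'rgb': [65, 62, 59], 'mean': [0.4422, 0.2068, 0.0817]}
ball_front [([482.0, 60.7], 0.47, [0.6868, 0.1467, 0.0564])]
ball_side []
level_front [([493.0, 57.3], 0.93, [0.7007, 0.151, 0.0496])]
level_side []
dial_mark [([241.0, 131.5], 0.67, [0.4449, 0.0765, 0.0352])]
dial_grip [([227.2, 98.0], 0.61, [0.4422, 0.1108, 0.0723])]
knob_front [([534.6, 244.0], 0.34, [0.7785, -0.0497, 0.047])]
knob_side []
tcp [0.5313 0.0355 0.2766] yaw -0.0 F [ 0.4 -0.4 -0.1] open 0.751 t 24.35
slide now [-0.0913 -0.1735  0.1966]
```

View pics/w3.png

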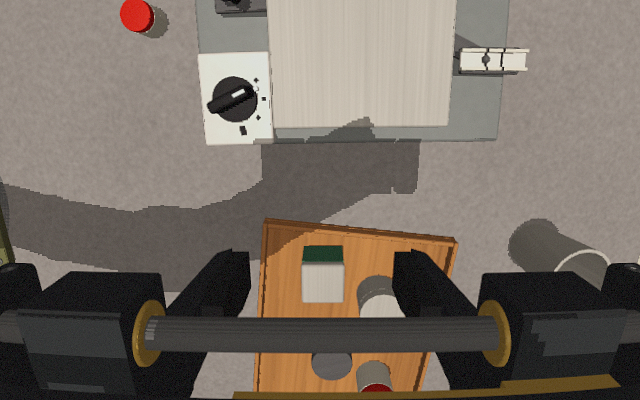

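View pics/s3.png

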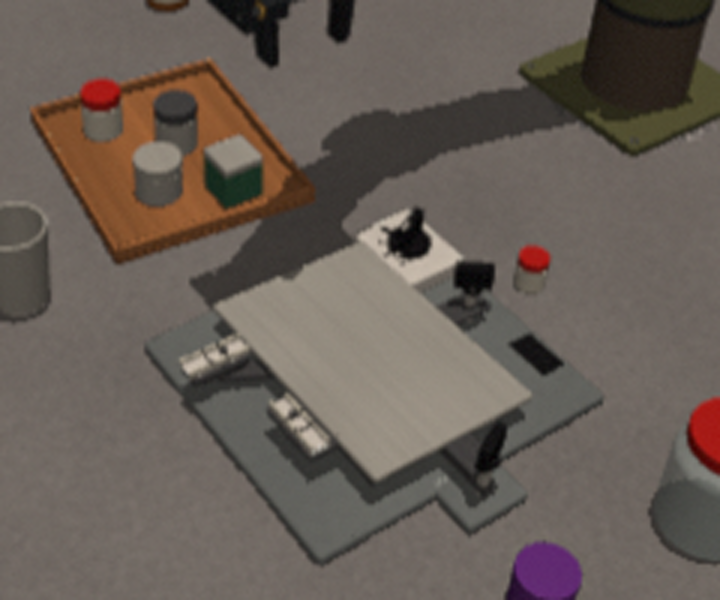

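All four stand upright in the tray (s3 px: slim 101,110; tall 176,120; low 158,174; box 233,170) and the platform is empty. Next I'll look at the levels.

```bash
python3 -m creep '[{"hand":0.05,"slide":[0,-0.058,0],"turn":0},{"hand":0.05,"slide":[0,-0.057,0],"turn":0},{"hand":0.05,"slide":[0,0,0],"turn":0},{"hand":0.05,"slide":[0,0,0],"turn":0}]';cat > lev.py <<'E'
from h import *
import sys
p=snapshot('wrist');save(p,sys.argv[1])
cv2.imwrite('pics/'+sys.argv[1]+'z.png',cv2.resize(p["frame"][0:240,420:580,::-1],None,fx=2.4,fy=2.4,interpolation=cv2.INTER_CUBIC))
for t in("ball_front","ball_side","level_front","level_side","dial_mark","dial_grip","knob_front","knob_side"):
    print(t,[(np.round(d["uv"],1).tolist(),round(d["conf"],2),bydepth(p,d["uv"]).round(4).tolist()) for d in pinpoint(t,p)[:2]])
for b in blobs(p,0.066,0.2,(0.40,0.72,0.05,0.42)): print(b)
W=cloud(p);m=(W[...,0]>.49)&(W[...,0]<.64)&(W[...,1]>.1)&(W[...,1]<.31)&(W[...,2]<.07)&(W[...,2]>.03)
q=W[m];A=np.c_[q[:,0]-.565,q[:,1]-.2,np.ones(len(q))]
c=np.linalg.lstsq(A,q[:,2],rcond=None)[0]
for _ in range(3):
    g=abs(A@c-q[:,2])<.004;c=np.linalg.lstsq(A[g],q[g,2],rcond=None)[0]
print("plane dz/dx,dz/dy,z",c.round(4),g.sum())
E
python3 lev.py w4
```

```text
clock: 24.85
tool_pos: [0.5312, 0.15, 0.2765]
eef_rot: [1.0, 0.0, -0.0, 0.001]
contact_force: [-0.3, -1.3, 0.4]
opening: 0.564
ball_front [([471.1, 177.2], 0.53, [0.6888, 0.1481, 0.0571])]
ball_side [([473.6, 77.5], 0.43, [0.6804, 0.2479, 0.0571])]
level_front [([480.8, 177.6], 0.81, [0.7021, 0.1465, 0.0514])]
level_side [([474.6, 65.8], 0.72, [0.682, 0.2592, 0.0531])]
dial_mark [([247.8, 234.2], 0.64, [0.4463, 0.0763, 0.0368])]
dial_grip [([237.5, 216.7], 0.67, [0.4446, 0.1092, 0.0716]), ([479.9, 176.4], 0.3, [0.7018, 0.1474, 0.0495])]
knob_front [([232.3, 116.5], 0.88, [0.4493, 0.2105, 0.084]), ([249.3, 235.5], 0.59, [0.4475, 0.0737, 0.0344])]
knob_side []
{'n': 690, 'c': [0.4413, 0.21, 0.0869], 'wh': (0.013, 0.039), 'ang': 52.0, 'rgb': [36, 34, 34], 'mean': [0.443, 0.2105, 0.0845]}
{'n': 462, 'c': [0.4412, 0.1102, 0.0719], 'wh': (0.042, 0.012), 'ang': 24.6, 'rgb': [52, 49, 48], 'mean': [0.4418, 0.1111, 0.0716]}
plane dz/dx,dz/dy,z [0.0372 0.0357 0.044 ] 30080
```

View pics/w4.png

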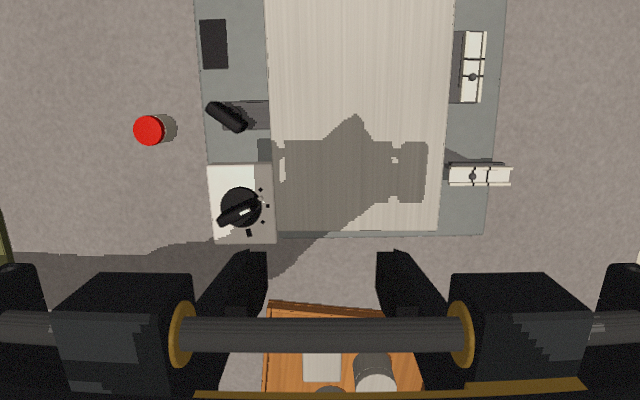

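View pics/w4z.png

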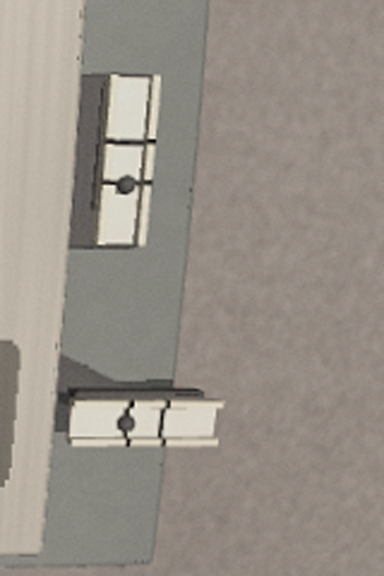

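The front ball sits near the -x line (wrist px 471,177) and the side ball near the -y line (473,77). So the -x edge must go up (front knob clockwise by about 1.7 rad) and the +y edge down (side knob counter-clockwise by about 1.7 rad). Front knob first: its bar is at (0.4413, 0.210), jaw yaw 52°.

```bash
python3 -m creep '[{"hand":0.04,"slide":[0,0,0],"turn":-10.4},{"hand":0.04,"slide":[0,0,0],"turn":-10.4},{"hand":0.04,"slide":[0,0,0],"turn":-10.4},{"hand":0.04,"slide":[0,0,0],"turn":-10.4},{"hand":0.04,"slide":[0,0,0],"turn":-10.4}]';python3 -c "
from h import *
plan(.4413,.210,.15,52);print(get_state()['q'].round(2))"
```

```text
clock: 25.92
tool_pos: [0.5314, 0.1504, 0.2767]
eef_rot: [0.898, 0.441, 0.0, 0.0]
contact_force: [-0.5, 0.2, -1.0]
opening: 0.456
tcp [0.5314 0.1504 0.2767] yaw 52.3 F [-0.5  0.2 -1. ] open 0.456 t 25.93
slide now [-0.0078 -0.1078  0.1267]
turn 0.3 then slide [-0.0084 -0.1077  0.1267] j7 0.0
[ 0.12  0.66 -0.82  1.73  0.56  1.    0.  ]
```

```bash
python3 -m creep '[{"hand":0.04,"slide":[-0.004,-0.054,0],"turn":0},{"hand":0.04,"slide":[-0.004,-0.054,0],"turn":0},{"hand":0.04,"slide":[0,0,0.05],"turn":0},{"hand":0.04,"slide":[0,0,0.05],"turn":0},{"hand":0.04,"slide":[0,0,0.026],"turn":0}]';python3 -c "
from h import *
p=snapshot('scene')
for b in blobs(p,0.07,0.095,(0.40,0.48,0.16,0.26)): print(b)
plan(.4413,.210,.07,52);print(get_state()['q'].round(2))"
```

```text
clock: 26.55
tool_pos: [0.4405, 0.21, 0.1488]
eef_rot: [0.899, 0.438, -0.001, 0.0]
contact_force: [0.1, -0.3, 0.3]
opening: 0.452
{'n': 97, 'c': [0.4429, 0.2112, 0.0842], 'wh': (0.012, 0.038), 'ang': 50.6, 'rgb': [23, 21, 21], 'mean': [0.444, 0.2127, 0.0832]}
tcp [0.4396 0.2094 0.1468] yaw 52.0 F [ 0.3 -0.  -1.1] open 0.454 t 26.6
slide now [0.0019 0.0011 0.0768]
turn 0.0 then slide [0.0015 0.001  0.0768] j7 -0.44
[-0.15  0.75 -0.64  2.05  0.79  0.61 -0.44]
```

```bash
python3 -m creep '[{"hand":0.04,"slide":[0.001,0.001,0.05],"turn":0},{"hand":0.04,"slide":[0,0,0.02],"turn":0},{"hand":0.04,"slide":[0,0,0.007],"turn":0},{"hand":0.04,"slide":[0,0,0],"turn":0}]' 20;python3 -m creep '[{"hand":0.005,"slide":[0,0,0],"turn":0},{"hand":0.005,"slide":[0,0,0],"turn":0},{"hand":0.005,"slide":[0,0,0],"turn":0},{"hand":0.005,"slide":[0,0,0],"turn":0}]' 20
```

```text
clock: 27.1
tool_pos: [0.4431, 0.2112, 0.0742]
eef_rot: [0.899, 0.438, 0.0, 0.0]
contact_force: [0.6, 0.3, -0.8]
opening: 0.454
clock: 27.6
tool_pos: [0.4424, 0.2102, 0.0741]
eef_rot: [0.899, 0.438, -0.0, 0.001]
contact_force: [-1.6, -2.0, 6.0]
opening: 0.134
```

Gripped (12 mm). I'll turn clockwise by about 85° first and then check.

```bash
python3 -m creep '[{"hand":0.005,"slide":[0,0,0],"turn":8.5},{"hand":0.005,"slide":[0,0,0],"turn":8.5},{"hand":0.005,"slide":[0,0,0],"turn":8.5},{"hand":0.005,"slide":[0,0,0],"turn":8.5},{"hand":0.005,"slide":[0,0,0],"turn":8.5}]' 20;python3 -m creep '[{"hand":0.005,"slide":[0,0,0],"turn":8.5},{"hand":0.005,"slide":[0,0,0],"turn":8.5},{"hand":0.005,"slide":[0,0,0],"turn":8.5},{"hand":0.005,"slide":[0,0,0],"turn":8.5},{"hand":0.005,"slide":[0,0,0],"turn":8.5}]' 20; python3 - <<'E'
from h import *
plan(.4425,.21,.15)
print(get_state()['q'].round(2),get_state()['moment'])
for n in('scene','top'):
    p=snapshot(n)
    W=cloud(p);m=(W[...,0]>.5)&(W[...,0]<.64)&(W[...,1]>.1)&(W[...,1]<.31)&(W[...,2]<.07)&(W[...,2]>.03)
    q=W[m];A=np.c_[q[:,0]-.565,q[:,1]-.2,np.ones(len(q))]
    c=np.linalg.lstsq(A,q[:,2],rcond=None)[0]
    for _ in range(3):
        g=abs(A@c-q[:,2])<.006;c=np.linalg.lstsq(A[g],q[g,2],rcond=None)[0]
    print("plane",c.round(4),g.sum())
    a,b,c_,d=(280,200,400,310) if n=='scene' else (230,150,320,260)
    f=p["frame"][b:d,a:c_,::-1];cv2.imwrite('pics/k1%s.png'%n,cv2.resize(f,None,fx=5,fy=5,interpolation=cv2.INTER_CUBIC))
E
```

```text
clock: 28.22
tool_pos: [0.4417, 0.2098, 0.0741]
eef_rot: [0.997, 0.08, -0.001, 0.001]
contact_force: [-3.4, -2.1, 7.3]
opening: 0.134
clock: 28.85
tool_pos: [0.4408, 0.2099, 0.0741]
eef_rot: [0.958, -0.286, -0.001, 0.002]
contact_force: [-5.0, -1.5, 8.5]
opening: 0.134
tcp [0.4408 0.2099 0.0741] yaw -33.2 F [-5.  -1.5  8.5] open 0.134 t 28.85
slide now [ 0.0012 -0.0007 -0.0759]
[-0.45  0.82 -0.15  2.1   0.46  0.25 -1.58] [-0.34867523  0.9183349   0.07283752]
plane [0.0068 0.0351 0.0469] 2560
plane [0.0079 0.0373 0.0448] 1551
```

View pics/k1scene.png

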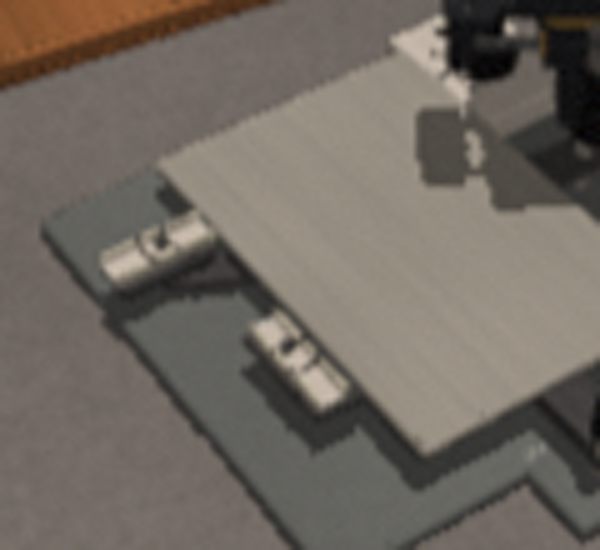

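```bash
python3 -m creep '[{"hand":0.005,"slide":[0,0,0],"turn":6},{"hand":0.005,"slide":[0,0,0],"turn":6},{"hand":0.005,"slide":[0,0,0],"turn":6},{"hand":0.005,"slide":[0,0,0],"turn":0}]' 20;python3 -m creep '[{"hand":0.04,"slide":[0,0,0],"turn":0},{"hand":0.04,"slide":[0,0,0],"turn":0},{"hand":0.04,"slide":[0,0,0],"turn":0},{"hand":0.04,"slide":[0,0,-0.05],"turn":0},{"hand":0.04,"slide":[0,0,-0.05],"turn":0}]' 20; python3 -c "
from h import *
plan(.53,.15,.277,0);print(get_state()['q'].round(2))"
```

```text
clock: 29.45
tool_pos: [0.4406, 0.2102, 0.0741]
eef_rot: [0.903, -0.431, -0.001, 0.002]
contact_force: [-5.3, -1.5, 8.9]
opening: 0.137
clock: 30.08
tool_pos: [0.4424, 0.2108, 0.1744]
eef_rot: [0.903, -0.43, -0.0, 0.001]
contact_force: [1.2, 0.5, 0.3]
opening: 0.452
tcp [0.4424 0.2108 0.1744] yaw -51.0 F [1.2 0.5 0.3] open 0.452 t 30.07
slide now [ 0.1023 -0.0296 -0.1027]
turn -51.0 then slide [ 0.0876  0.0608 -0.1026] j7 -1.7
[-0.41  0.64 -0.21  2.04  0.26  0.49 -1.7 ]
```

```bash
python3 -m creep '[{"hand":0.04,"slide":[0,0,0],"turn":6},{"hand":0.04,"slide":[0,0,0],"turn":6},{"hand":0.04,"slide":[0,0,0],"turn":0}]'; python3 -c "
from h import *
plan(.5665,.3825,.17,-63);print(get_state()['q'].round(2))"
```

```text
clock: 30.45
tool_pos: [0.4428, 0.2109, 0.1738]
eef_rot: [0.853, -0.522, 0.0, -0.0]
contact_force: [0.2, 0.3, 0.6]
opening: 0.452
tcp [0.4428 0.2109 0.1738] yaw -62.9 F [0.2 0.3 0.6] open 0.452 t 30.45
slide now [-0.0965 -0.1882  0.0039]
turn 0.1 then slide [-0.0967 -0.1881  0.0038] j7 -1.84
[-0.45  0.64 -0.15  2.04  0.19  0.48 -1.84]
```

```bash
python3 -m creep '[{"hand":0.04,"slide":[-0.0242,-0.047,0],"turn":0},{"hand":0.04,"slide":[-0.0242,-0.047,0],"turn":0},{"hand":0.04,"slide":[-0.0242,-0.047,0],"turn":0},{"hand":0.04,"slide":[-0.0242,-0.047,0],"turn":0},{"hand":0.04,"slide":[0,0,0],"turn":0}]'; python3 -c "
from h import *
p=snapshot('scene')
for b in blobs(p,0.07,0.095,(0.52,0.62,0.35,0.42)): print(b)
plan(.5665,.3825,.0735,-63);print(get_state()['q'].round(2))"
```

```text
clock: 31.08
tool_pos: [0.567, 0.3866, 0.1729]
eef_rot: [0.854, -0.521, -0.0, -0.002]
contact_force: [-1.0, 0.0, -0.8]
opening: 0.453
{'n': 88, 'c': [0.568, 0.3827, 0.0878], 'wh': (0.042, 0.012), 'ang': 25.5, 'rgb': [14, 13, 13], 'mean': [0.57, 0.3851, 0.0853]}
tcp [0.566  0.3837 0.1726] yaw -62.8 F [ 0.1 -0.8 -0.1] open 0.449 t 31.12
slide now [0.0013 0.     0.0991]
turn 0.2 then slide [0.0012 0.0001 0.0991] j7 -1.88
[-0.59  0.85 -0.15  1.44  0.15  0.86 -1.88]
```

```bash
python3 -m creep '[{"hand":0.04,"slide":[0.001,0,0.05],"turn":0},{"hand":0.04,"slide":[0,0,0.03],"turn":0},{"hand":0.04,"slide":[0,0,0.018],"turn":0},{"hand":0.04,"slide":[0,0,0],"turn":0}]' 20;python3 -m creep '[{"hand":0.005,"slide":[0,0,0],"turn":0},{"hand":0.005,"slide":[0,0,0],"turn":0},{"hand":0.005,"slide":[0,0,0],"turn":0},{"hand":0.005,"slide":[0,0,0],"turn":0}]' 20
```

```text
clock: 31.62
tool_pos: [0.5659, 0.3803, 0.0747]
eef_rot: [0.853, -0.523, -0.0, 0.001]
contact_force: [0.3, 0.0, 0.6]
opening: 0.453
clock: 32.12
tool_pos: [0.5668, 0.3828, 0.0768]
eef_rot: [0.853, -0.522, -0.0, -0.001]
contact_force: [-1.2, 0.8, 6.0]
opening: 0.132
```

```bash
python3 -m creep '[{"hand":0.005,"slide":[0,0,0],"turn":-9},{"hand":0.005,"slide":[0,0,0],"turn":-9},{"hand":0.005,"slide":[0,0,0],"turn":-9},{"hand":0.005,"slide":[0,0,0],"turn":-9},{"hand":0.005,"slide":[0,0,0],"turn":-9}]' 20;python3 -m creep '[{"hand":0.005,"slide":[0,0,0],"turn":-9},{"hand":0.005,"slide":[0,0,0],"turn":-9},{"hand":0.005,"slide":[0,0,0],"turn":-9},{"hand":0.005,"slide":[0,0,0],"turn":-9},{"hand":0.005,"slide":[0,0,0],"turn":-9}]' 20; cat > pl.py <<'E'
from h import *
import sys
plan(.5665,.3825,.17)
for n in('scene','top'):
    p=snapshot(n)
    W=cloud(p);m=(W[...,0]>.5)&(W[...,0]<.64)&(W[...,1]>.1)&(W[...,1]<.31)&(W[...,2]<.07)&(W[...,2]>.03)
    q=W[m];A=np.c_[q[:,0]-.565,q[:,1]-.2,np.ones(len(q))]
    c=np.linalg.lstsq(A,q[:,2],rcond=None)[0]
    for _ in range(3):
        g=abs(A@c-q[:,2])<.006;c=np.linalg.lstsq(A[g],q[g,2],rcond=None)[0]
    print("plane",c.round(4),g.sum())
    a,b,c_,d=(280,200,400,310) if n=='scene' else (230,150,320,260)
    f=p["frame"][b:d,a:c_,::-1];cv2.imwrite('pics/%s%s.png'%(sys.argv[1],n),cv2.resize(f,None,fx=5,fy=5,interpolation=cv2.INTER_CUBIC))
E
python3 pl.py k2
```

```text
clock: 32.75
tool_pos: [0.5668, 0.3829, 0.0768]
eef_rot: [0.988, -0.154, 0.0, -0.001]
contact_force: [-1.4, 0.6, 3.5]
opening: 0.133
clock: 33.38
tool_pos: [0.5668, 0.3829, 0.0768]
eef_rot: [0.972, 0.236, 0.001, -0.001]
contact_force: [-2.0, 2.0, 3.9]
opening: 0.132
tcp [0.5668 0.3829 0.0768] yaw 27.3 F [-2.   2.   3.9] open 0.132 t 33.38
slide now [-0.0002  0.0001 -0.0932]
plane [0.0016 0.0028 0.0474] 2539
plane [-0.0011  0.0041  0.0453] 1175
```

View pics/k2scene.png

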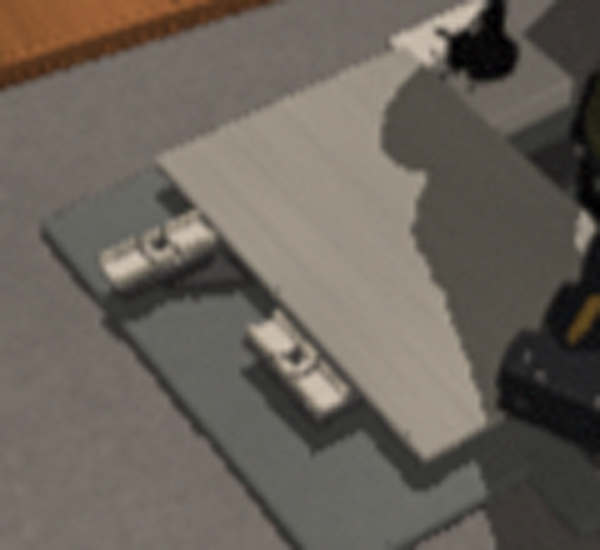

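```bash
python3 -m creep '[{"hand":0.005,"slide":[0,0,0],"turn":-4.5},{"hand":0.005,"slide":[0,0,0],"turn":-4.5},{"hand":0.005,"slide":[0,0,0],"turn":0}]' 20;python3 -m creep '[{"hand":0.04,"slide":[0,0,0],"turn":0},{"hand":0.04,"slide":[0,0,0],"turn":0},{"hand":0.04,"slide":[0,0,0],"turn":0},{"hand":0.04,"slide":[0,0,-0.05],"turn":0},{"hand":0.04,"slide":[0,0,-0.05],"turn":0}]' 20; python3 -m creep '[{"hand":0.04,"slide":[0,0,-0.05],"turn":8},{"hand":0.04,"slide":[0,0,-0.04],"turn":9.5},{"hand":0.04,"slide":[0,0,0],"turn":9.5},{"hand":0.04,"slide":[0,0,0],"turn":9.5},{"hand":0.04,"slide":[0,0,0],"turn":0}]';python3 -c "
from h import *
plan(.53,.15,.26,0);print(get_state()['q'].round(2))"
```

```text
clock: 33.85
tool_pos: [0.5668, 0.3829, 0.0768]
eef_rot: [0.951, 0.309, 0.001, -0.001]
contact_force: [-2.0, 0.7, 5.4]
opening: 0.135
clock: 34.48
tool_pos: [0.5664, 0.3811, 0.1761]
eef_rot: [0.951, 0.309, -0.001, 0.0]
contact_force: [0.4, 0.7, 0.5]
opening: 0.456
clock: 35.1
tool_pos: [0.5667, 0.3815, 0.2657]
eef_rot: [1.0, -0.004, 0.0, 0.0]
contact_force: [-0.2, 0.7, -0.8]
opening: 0.451
tcp [0.5667 0.3815 0.2657] yaw -0.4 F [-0.2  0.7 -0.8] open 0.451 t 35.1
slide now [-0.035   0.2317  0.0059]
turn -0.4 then slide [-0.0367  0.2315  0.0057] j7 -0.98
[-0.41  0.79 -0.51  1.34  0.4   1.12 -0.98]
```

```bash
python3 -m creep '[{"hand":0.04,"slide":[0.013,0.052,0],"turn":0},{"hand":0.04,"slide":[0.013,0.052,0],"turn":0},{"hand":0.04,"slide":[0.013,0.052,0],"turn":0},{"hand":0.04,"slide":[0.013,0.052,0],"turn":0},{"hand":0.04,"slide":[0.013,0.052,0],"turn":0}]'; python3 -m creep '[{"hand":0.04,"slide":[0,0,0],"turn":0},{"hand":0.04,"slide":[0,0,0],"turn":0}]';python3 lev.py w5; python3 -c "
import cv2
f=cv2.imread('pics/w5.png');cv2.imwrite('pics/w5c.png',cv2.resize(f[0:230,320:520],None,fx=2.6,fy=2.6,interpolation=cv2.INTER_CUBIC))"
```

```text
clock: 35.72
tool_pos: [0.6296, 0.1192, 0.2655]
eef_rot: [1.0, -0.003, -0.0, 0.0]
contact_force: [0.4, 0.0, -0.2]
opening: 0.455
clock: 35.98
tool_pos: [0.6291, 0.1217, 0.2656]
eef_rot: [1.0, -0.003, -0.0, -0.001]
contact_force: [0.1, 0.3, -0.2]
opening: 0.454
ball_front [([392.6, 148.4], 0.45, [0.7002, 0.1504, 0.0545]), ([261.8, 86.4], 0.45, [0.5716, 0.2106, 0.0453])]
ball_side [([376.4, 33.1], 0.43, [0.681, 0.2573, 0.0528])]
level_front [([393.0, 147.6], 0.73, [0.7006, 0.1512, 0.0543])]
level_side [([374.8, 33.3], 0.75, [0.6793, 0.2569, 0.0546]), ([374.9, 32.9], 0.33, [0.6794, 0.2572, 0.0545])]
dial_mark [([157.2, 214.9], 0.9, [0.4447, 0.0763, 0.0357]), ([375.2, 34.0], 0.4, [0.6797, 0.2563, 0.0541])]
dial_grip [([135.0, 191.8], 0.57, [0.4439, 0.1125, 0.0728])]
knob_front [([125.2, 89.9], 0.9, [0.4508, 0.2095, 0.0771])]
knob_side []
{'n': 926, 'c': [0.4424, 0.2098, 0.0859], 'wh': (0.037, 0.012), 'ang': 41.2, 'rgb': [27, 25, 25], 'mean': [0.4451, 0.2097, 0.0822]}
{'n': 486, 'c': [0.4413, 0.1104, 0.0718], 'wh': (0.042, 0.012), 'ang': 25.0, 'rgb': [52, 49, 48], 'mean': [0.4428, 0.1111, 0.0715]}
plane dz/dx,dz/dy,z [0.0013 0.0003 0.0446] 29314
```

View pics/w5c.png

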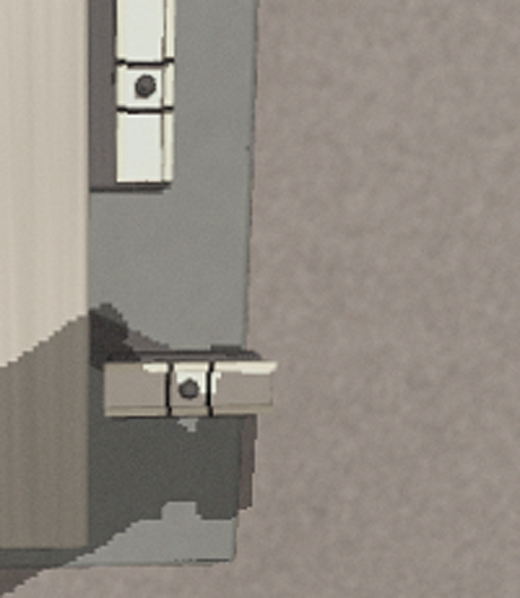

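View pics/w5.png

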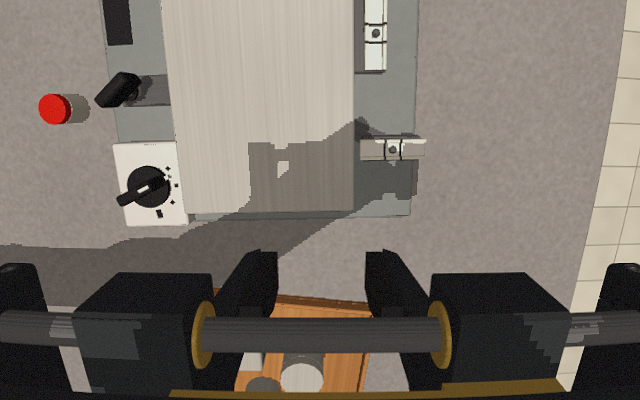

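Both balls sit midway between their lines (w5c: side ball row 86 between 62 and 109; front ball col 189 between 169 and 210), and the plane tilt is ≤0.002 rad. Dial: bar at (0.4413, 0.1104) with pointer at +25°, mark at -84°, so it needs about 109° clockwise.

```bash
python3 -m creep '[{"hand":0.036,"slide":[0,0,0],"turn":-10.4},{"hand":0.036,"slide":[0,0,0],"turn":-10.4},{"hand":0.036,"slide":[0,0,0],"turn":-10.4},{"hand":0.036,"slide":[0,0,0],"turn":-10.4},{"hand":0.036,"slide":[0,0,0],"turn":-10.4}]'; python3 -m creep '[{"hand":0.036,"slide":[0,0,0],"turn":-10.4},{"hand":0.036,"slide":[0,0,0],"turn":-10.4},{"hand":0.036,"slide":[0,0,0],"turn":-10.4},{"hand":0.036,"slide":[0,0,0],"turn":-10.4},{"hand":0.036,"slide":[0,0,0],"turn":-10.4}]';python3 -m creep '[{"hand":0.036,"slide":[0,0,0],"turn":-10.4},{"hand":0.036,"slide":[0,0,0],"turn":0}]'; python3 -c "
from h import *
plan(.4415,.1105,.15,115);print(get_state()['q'].round(2))"
```

```text
clock: 37.05
tool_pos: [0.6294, 0.1211, 0.2657]
eef_rot: [0.899, 0.437, 0.0, 0.0]
contact_force: [-0.4, 0.5, -0.5]
opening: 0.41
clock: 37.67
tool_pos: [0.6295, 0.121, 0.2657]
eef_rot: [0.617, 0.787, -0.0, 0.0]
contact_force: [0.9, -0.6, -0.4]
opening: 0.412
clock: 37.92
tool_pos: [0.6295, 0.121, 0.2655]
eef_rot: [0.546, 0.838, 0.0, -0.0]
contact_force: [0.3, -0.2, -0.6]
opening: 0.408
tcp [0.6295 0.121  0.2655] yaw 113.8 F [ 0.3 -0.2 -0.6] open 0.408 t 37.92
slide now [ 0.0661 -0.1762  0.1156]
turn -1.2 then slide [ 0.0699 -0.1748  0.1155] j7 1.09
[ 0.24  0.87 -1.05  1.47  0.77  1.25  1.09]
```

```bash
python3 -m creep '[{"hand":0.036,"slide":[0.0165,-0.044,0],"turn":0},{"hand":0.036,"slide":[0.0165,-0.044,0],"turn":0},{"hand":0.036,"slide":[0.0165,-0.044,0],"turn":0},{"hand":0.036,"slide":[0.0165,-0.044,0],"turn":0},{"hand":0.036,"slide":[0,0,0.05],"turn":-1.2}]'; python3 -m creep '[{"hand":0.036,"slide":[0,0,0.05],"turn":0},{"hand":0.036,"slide":[0,0,0.015],"turn":0},{"hand":0.036,"slide":[0,0,0],"turn":0}]';python3 -c "
from h import *
p=snapshot('scene')
for b in blobs(p,0.06,0.095,(0.40,0.475,0.08,0.14)): print(b)
plan(.4415,.1105,.06,115);print(get_state()['q'].round(2))"
```

```text
clock: 38.55
tool_pos: [0.4413, 0.1106, 0.2181]
eef_rot: [0.537, 0.843, 0.002, 0.003]
contact_force: [2.2, -1.5, -0.7]
opening: 0.407
clock: 38.92
tool_pos: [0.4413, 0.11, 0.1501]
eef_rot: [0.538, 0.843, -0.001, -0.001]
contact_force: [0.6, 0.2, 0.4]
opening: 0.409
{'n': 60, 'c': [0.4439, 0.1117, 0.0729], 'wh': (0.04, 0.014), 'ang': 24.6, 'rgb': [32, 30, 28], 'mean': [0.4453, 0.114, 0.0714]}
tcp [0.4419 0.1104 0.1509] yaw 115.0 F [ 0.5  0.6 -0.3] open 0.411 t 38.98
slide now [ 0.0003 -0.0003  0.0909]
turn -0.0 then slide [ 0.0003 -0.0003  0.0909] j7 0.59
[ 0.21  0.81 -0.95  2.13  1.02  0.76  0.59]
```

```bash
python3 -m creep '[{"hand":0.036,"slide":[0,0,0.05],"turn":0},{"hand":0.036,"slide":[0,0,0.028],"turn":0},{"hand":0.036,"slide":[0,0,0.012],"turn":0},{"hand":0.036,"slide":[0,0,0],"turn":0}]' 20;python3 -m creep '[{"hand":0.005,"slide":[0,0,0],"turn":0},{"hand":0.005,"slide":[0,0,0],"turn":0},{"hand":0.005,"slide":[0,0,0],"turn":0},{"hand":0.005,"slide":[0,0,0],"turn":0}]' 20
```

```text
clock: 39.48
tool_pos: [0.4423, 0.1104, 0.0611]
eef_rot: [0.537, 0.843, 0.0, 0.0]
contact_force: [-0.0, -0.7, 0.1]
opening: 0.407
clock: 39.98
tool_pos: [0.4419, 0.1112, 0.0615]
eef_rot: [0.536, 0.844, 0.001, -0.0]
contact_force: [-0.6, 1.4, 6.7]
opening: 0.138
```

Gripped; turning 109° clockwise.

```bash
python3 -m creep '[{"hand":0.005,"slide":[0,0,0],"turn":9},{"hand":0.005,"slide":[0,0,0],"turn":9},{"hand":0.005,"slide":[0,0,0],"turn":9},{"hand":0.005,"slide":[0,0,0],"turn":9},{"hand":0.005,"slide":[0,0,0],"turn":9}]' 20;python3 -m creep '[{"hand":0.005,"slide":[0,0,0],"turn":9},{"hand":0.005,"slide":[0,0,0],"turn":9},{"hand":0.005,"slide":[0,0,0],"turn":9},{"hand":0.005,"slide":[0,0,0],"turn":9},{"hand":0.005,"slide":[0,0,0],"turn":9}]' 20;python3 -m creep '[{"hand":0.005,"slide":[0,0,0],"turn":9},{"hand":0.005,"slide":[0,0,0],"turn":9},{"hand":0.005,"slide":[0,0,0],"turn":0},{"hand":0.005,"slide":[0,0,0],"turn":0}]' 20;python3 -m creep '[{"hand":0.024,"slide":[0,0,0],"turn":0},{"hand":0.024,"slide":[0,0,0],"turn":0},{"hand":0.024,"slide":[0,0,0],"turn":0},{"hand":0.03,"slide":[0,0,-0.05],"turn":0},{"hand":0.03,"slide":[0,0,-0.05],"turn":0}]' 20; python3 -m creep '[{"hand":0.03,"slide":[0.04,0,-0.04],"turn":0},{"hand":0.03,"slide":[0.04,0,-0.05],"turn":0},{"hand":0.03,"slide":[0.04,0,-0.0],"turn":0},{"hand":0.03,"slide":[0.04,0,0],"turn":0},{"hand":0.03,"slide":[0,0,0],"turn":0}]';python3 lev.py w6;python3 -c "
import cv2
f=cv2.imread('pics/w6.png');cv2.imwrite('pics/w6c.png',cv2.resize(f[50:250,80:280],None,fx=2.9,fy=2.9,interpolation=cv2.INTER_CUBIC))"
```

```text
clock: 40.6
tool_pos: [0.4419, 0.1105, 0.0615]
eef_rot: [0.82, 0.572, 0.001, 0.0]
contact_force: [-0.7, 1.2, 7.0]
opening: 0.135
clock: 41.22
tool_pos: [0.4414, 0.11, 0.0615]
eef_rot: [0.977, 0.215, 0.0, 0.0]
contact_force: [-2.2, 1.1, 8.7]
opening: 0.134
clock: 41.72
tool_pos: [0.4412, 0.1099, 0.0614]
eef_rot: [0.998, 0.062, -0.0, 0.0]
contact_force: [-2.7, -0.3, 10.2]
opening: 0.133
clock: 42.35
tool_pos: [0.4412, 0.1101, 0.1615]
eef_rot: [0.998, 0.062, -0.001, 0.0]
contact_force: [0.4, 0.1, -0.7]
opening: 0.341
clock: 42.98
tool_pos: [0.6015, 0.1295, 0.2487]
eef_rot: [0.998, 0.06, 0.0, -0.0]
contact_force: [-0.6, 0.3, -0.1]
opening: 0.339
ball_front [([421.4, 172.8], 0.51, [0.6977, 0.1485, 0.0515])]
ball_side [([424.7, 53.4], 0.59, [0.6793, 0.2563, 0.0532])]
level_front [([424.8, 174.1], 0.84, [0.7003, 0.1481, 0.0543])]
level_side [([423.6, 52.7], 0.85, [0.6784, 0.2568, 0.0526]), ([262.6, 389.6], 0.45, [0.5582, -0.1803, 0.0084])]
dial_mark [([169.5, 205.8], 0.81, [0.4456, 0.0792, 0.0352])]
dial_grip []
knob_front [([157.2, 73.3], 0.97, [0.452, 0.2106, 0.0785])]
knob_side []
{'n': 1014, 'c': [0.4421, 0.2101, 0.0863], 'wh': (0.038, 0.013), 'ang': 40.4, 'rgb': [29, 27, 27], 'mean': [0.4446, 0.2097, 0.0829]}
{'n': 598, 'c': [0.4412, 0.1105, 0.0717], 'wh': (0.013, 0.041), 'ang': 6.4, 'rgb': [48, 45, 44], 'mean': [0.4423, 0.1113, 0.0713]}
plane dz/dx,dz/dy,z [0.0014 0.0003 0.0446] 32218
```

View pics/w6.png

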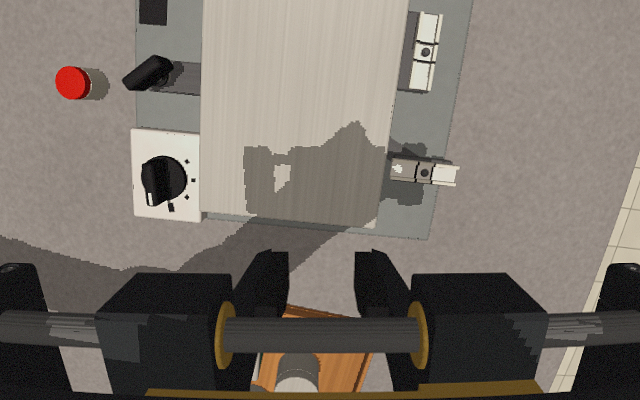

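View pics/w6c.png

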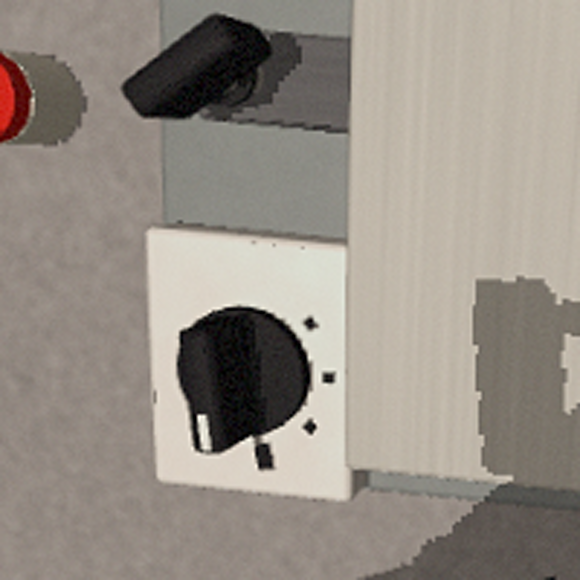

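```bash
python3 - <<'E'
from h import *
p=snapshot('wrist');W=cloud(p);g=p["frame"].mean(-1)
m=(g<110)&(W[...,2]<.042)&(W[...,2]>.02)&(abs(W[...,0]-.4413)<.045)&(abs(W[...,1]-.1104)<.045)
n,l,st,_=cv2.connectedComponentsWithStats(m.astype(np.uint8),connectivity=8)
for i in range(1,n):
    if st[i,4]>=6:
        c=np.nanmean(W[l==i],0);d=c[:2]-[.4413,.1104];print(st[i,4],c.round(4),"r",np.hypot(*d).round(4),"ang",np.degrees(np.arctan2(d[1],d[0])).round(1))
for n in('top','scene'):
    p=snapshot(n)
    for b in blobs(p,0.06,0.095,(0.40,0.475,0.07,0.15),5): print(n,b)
    for b in blobs(p,0.03,0.125,(0.40,0.75,-0.35,0.0)): print(b)
    save(p,'end_'+n,(170,130,470,290) if n=='top' else (240,130,480,330),2.6)
# scale yaw from base edge in top view
E
```

```text
337 [0.4541 0.1155 0.0403] r 0.0138 ang 21.5
11 [0.4635 0.1294 0.0355] r 0.0292 ang 40.5
8 [0.419  0.1072 0.0415] r 0.0225 ang -171.9
14 [0.4703 0.1102 0.0352] r 0.029 ang -0.3
8 [0.4482 0.1009 0.0414] r 0.0118 ang -53.9
14 [0.4639 0.0916 0.0358] r 0.0294 ang -39.7
7 [0.45   0.0907 0.0416] r 0.0215 ang -66.1
53 [0.447  0.0791 0.036 ] r 0.0318 ang -79.6
29 [0.4793 0.0703 0.0275] r 0.0553 ang -46.5
top {'n': 39, 'c': [0.4424, 0.1088, 0.0715], 'wh': (0.012, 0.037), 'ang': 9.0, 'rgb': [74, 72, 69], 'mean': [0.4423, 0.1084, 0.0721]}
{'n': 187, 'c': [0.6029, -0.1331, 0.0557], 'wh': (0.052, 0.051), 'ang': 0.3, 'rgb': [178, 165, 147], 'mean': [0.6024, -0.133, 0.0557]}
{'n': 159, 'c': [0.6034, -0.2674, 0.0643], 'wh': (0.046, 0.047), 'ang': 89.0, 'rgb': [188, 63, 51], 'mean': [0.6025, -0.2669, 0.0628]}
{'n': 170, 'c': [0.542, -0.1975, 0.0666], 'wh': (0.048, 0.048), 'ang': 0.3, 'rgb': [94, 84, 77], 'mean': [0.542, -0.1972, 0.0651]}
{'n': 70, 'c': [0.5326, -0.0969, 0.0611], 'wh': (0.047, 0.028), 'ang': 0.8, 'rgb': [173, 162, 144], 'mean': [0.5392, -0.1013, 0.0612]}
scene {'n': 73, 'c': [0.4428, 0.1108, 0.0716], 'wh': (0.014, 0.041), 'ang': 12.3, 'rgb': [41, 38, 36], 'mean': [0.4433, 0.1129, 0.0705]}
{'n': 193, 'c': [0.6028, -0.2672, 0.0618], 'wh': (0.052, 0.045), 'ang': 53.3, 'rgb': [130, 52, 45], 'mean': [0.6072, -0.2596, 0.0563]}
{'n': 467, 'c': [0.575, -0.1647, 0.0572], 'wh': (0.139, 0.053), 'ang': 48.0, 'rgb': [96, 88, 80], 'mean': [0.5778, -0.1576, 0.0548]}
{'n': 270, 'c': [0.5335, -0.0909, 0.0593], 'wh': (0.052, 0.056), 'ang': 2.2, 'rgb': [92, 93, 81], 'mean': [0.538, -0.0816, 0.0543]}
```

View pics/end_scene.png

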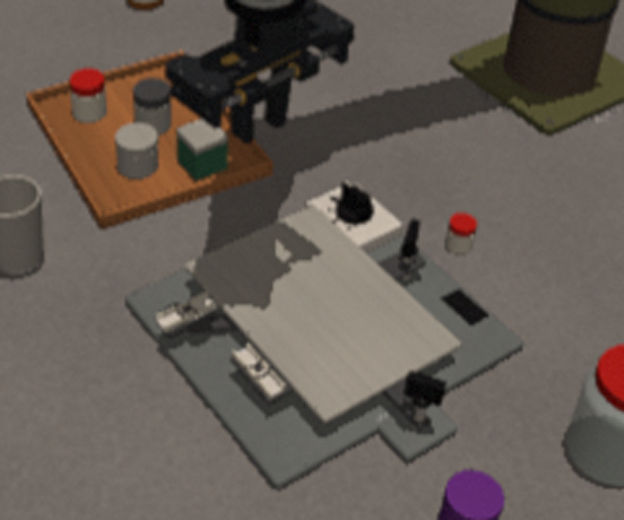

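```bash
python3 -c "
from plant import *
print(finish_job())"
```

```text
the job is handed in; nothing more can be done
None
```

The scale is ready and the job is handed in at about 43 s on the robot's clock. `finish_job` returned no verdict, so these are my own last checks.

- **Tins and jars:** jar_slim, tin_tall, tin_low and box_tin stand upright on the tray floor. jar_wide was not in the scene. box_tin was knocked about 3 cm aside during the run, so I located it again before grasping it.
- **Platform:** I turned the front knob about 103° clockwise and the side knob about 99° counter-clockwise. In the wrist picture both balls lie midway between their lines. A plane fitted to the platform top shows at most 0.0015 rad of tilt each way, against the 0.014 rad allowed.
- **Selector:** I turned it about 108° clockwise and released it. By the tool angle at release and the wrist picture it stands at about 1.45 rad, within the 1.25–1.55 range. The top and scene cameras, which are coarser, put it at about 1.41 and 1.36 rad, also in range.
- **Rest:** I did not touch the big jar, the tumbler or the bottle, but did not measure their positions again at the end. The gripper was hovering clear of everything at about 0.25 m.

**Checks that disagreed:** an early estimate put the scale at about 4–6° of yaw. The four selector marks later fitted 0° closely, so I used that.

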